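# Empty a tray of used sample tubes and stack it

### The arm

A 6-joint arm with a two-finger parallel gripper is mounted at the origin on a cart in front of the work surface, level with it; the furniture and walls round the work are solid. World frame = base frame: x ahead of the robot, y to its left, z up, the work surface at z = 0. Lengths are in mm, angles in rad, forces in N, time in s.
With the tool pointing down it reaches from about 275 to 1000 mm from the base axis. Payload 8.4 kg.
Tool frame: the origin (TCP) lies at the very end of the fingers, on their centre line; the grasp point (between the pads) lies 19 mm behind it; z points along the fingers, y is the direction in which the jaws open and shut (so a half turn about z gives the same grasp; the last joint's range is limited). The gripper opens to 85 mm and grips with 20 to 120 N. Pads are 22 mm wide; open, the fingers measure 114 mm over their backs; the gripper's body (76 mm by 85 mm) begins 54 mm behind the grasp point. The pads swing forward as they close: fully open they stand 13 mm farther back than shut.
Start: joints at [-1.134, 0.353, 1.633, -0, 1.155, -0.002], TCP at [265.532, -565.792, 231.281] pointing down, gripper open.
Joint ranges: [-2.63, 2.63], [-0.92, 2.1], [0.06, 2.66], [-1.3, 4.44], [0, 2.69], [-3.02, 3.02]. Speed limits (rad/s): [2.22, 2.22, 2.79, 3.14, 3.14, 3.14].

### API

Orientations are given as [roll, pitch, yaw] about the fixed x, y, z axes, in that order (R = Rz(yaw) Ry(pitch) Rx(roll)).
In Python, from rig import sense, grab_frame, sign_off, masks_of gives the robot as it stands. The module is installed in compiled form; this text tells all that it offers.
- The arm moves only by the shell command python3 -m inch 'ROWS' [FORCE]. ROWS is JSON, a list of rows, each an object of numbers: "gripper": the finger opening in m, from 0 to 0.0854; "tx", "ty", "tz": the shift along the tool's x, y, z in m; "spin": the turn about the tool's z in degrees. In form: [{"gripper": .., "tx": .., "ty": .., "tz": .., "spin": ..}, ...]. A call has exactly 8 rows; each row shifts and turns the commanded pose from where the row before left it, along the tool's axes as they then stand; what a row does not reach is not made up. A row lasts 1/10 s, in which the tool goes at most 50 mm and 8.59 degrees, less where a joint would pass 70% of its speed; a pose out of reach is approached as far as the arm can. A call is refused whole if a number of a shift passes 0.05 or a number of a turn 8.59, either way. A call with a gripper value outside its range is refused whole. The fingers move at their own pace and stop on an object; FORCE is the grip in N (left out, the last holds). Time passes only in rows, so rows that do not move let the fingers close, or fill a call up. It gives the time, the measured TCP pose, the force and the opening at its end, in the units of the state.
- sense(): the state, without advancing time (a new reading comes with each control period).
- grab_frame(name): name is "scene" or "top"; returns a dict with "pixels" (480x640x3 uint8, red, green, blue), "K" (3x3 intrinsics, pixels), "k1" (the pictures are not rectified: a ray, as slopes to the right and down, at radius r is drawn at 1 + k1 r^2 times it, then the intrinsics apply), "extrinsics" (4x4, takes a point from camera to world coordinates). Camera axes: x right, y down, z forward; pixel columns grow to the right and rows downward; lengths in mm; the calibration is good to about 2 mm. A picture is of the moment at which its call begins. There is no depth.
- sign_off(): hands the job in, once; it reports no verdict.
Trained networks look in the newest picture that a camera, given by its name, has taken for a name from the list of things; names that differ only in an ending like _2 or _b are one class to them, and where a whole thing is asked for, a point or a joint stands for the part that bears it (a point fixed in the world has none). Each returns a list of dicts, best first, with "conf" (0 to 1); they miss things now and then, are a little off and sometimes report something else, mostly with a low value. They report only what shows in the picture. A call takes as long as a camera call.
- masks_of(camera, target): "pixels" (480x640 bool, what is visible of it) and "centre" ([row, column] in pixels, amid what is visible of it).
The state is a dict: "clock": time; "qpos": joint angles; "qvel": joint speeds; "joint_efforts": joint torques, N m; "eef_pos": TCP position; "tcp_rot": TCP orientation; "contact_force": force on the tool from outside, world axes, zero at the start; "wrist_torque": the same for the moment, N m; "opening": opening from 0.0 (shut) to 1.0 (fully open).
Only numpy, scipy, OpenCV 4.12 (cv2) and the standard library are available. Lean on these libraries where they do the work, as an engineer would, in place of code of your own. Each camera call takes 0.05 s, during which the arm holds its last target.

### The job

Take the tray of used sample tubes, hold it over the grey discard tub and tip it so that all four tubes slide out into the tub; the tubes are contaminated, so do not touch them with the fingers. Then lower the empty tray, without dropping it, into the stack of two empty trays, the same way round as they are, until it is fully nested with its rim flush down on the rim below, and let go. Leave the tub, and the timer, vial and bottle beside it, where they stand.

Things in the scene. Friction and masses are not known exactly. Their poses are not given: they have to be found in the camera images.
- tray: The full tray: white plastic, 170 mm long (x), 168 wide (y), 54 tall, 0.14 to 0.28 kg; origin centre of underside, z up, pouring lip at +x, back rim at -x towards the robot. Four capped tubes lie loose across its 3 mm floor (115 x 114 mm). Back and side walls 2.5 mm thick flare out 18 degrees up to z = 36 mm; there a ledge steps out to an upright rim. Stands left or right on the bench.
- tray_grip (a point): Where to grip the tray: middle of the top edge of its back rim (tray frame -80.5, 0, 54 mm; axes as the tray's). This rim runs along y, 168 mm long, 9 mm thick in x (x = -85 to -76), upright faces, z = 36 to 54 mm. Fingertips go down over it, one inside, one outside, not below z = 39 mm: the ledge inside tops out at 38 mm. The tubes' tops are at z = 17 mm.
- tray_lip (a point): Middle of the tray's pouring lip (tray frame 85, 0, 14 mm), 122 mm wide. No front wall: the smooth floor ramps up at 20 degrees from x = 55 mm to the lip. Held level, the ramp keeps the tubes in; tipped lip down by about 45 to 60 degrees they roll and slide out over it.
- stack: Two empty trays already nested in one another, on the side of the bench where the full tray is not; each of the same shape and axes as the full tray. Origin: centre of the lower one's underside, on the bench. The upper one sits 18 mm higher; its rim's top edge is 72 mm above the bench. 0.4 kg; the two stay together.
- stack_top (a point): Centre of the underside of the stack's upper tray (axes as the tray's). The full tray, once fully nested in it lip over lip, rests rim on rim with its own origin 18 mm above this point; play is then about 3 mm sideways and backwards, more forwards. The flared walls guide it in.
- tub: Open grey discard tub on the bench between the trays, 180 mm (own x) by 190 mm (own y) over the rim, 105 mm tall; origin at the centre of its underside, z up. Mouth 160 by 170 mm inside, walls 4 mm, inner floor at z = 6 mm. Loose, 0.5 kg.
- timer: Bench timer lying on the bench, 62 x 66 x 18 mm, origin under its centre. To be left alone.
- vial: Small dark vial with a white cap standing upright, 33 mm across and 73 mm tall, origin under its centre. To be left alone.
- bottle: Brown reagent bottle with a screw cap standing upright, 47 mm across and 98 mm tall, origin under its centre. To be left alone.
- tube_1_mid (a point): Middle of a capped sample tube, 83 mm long, 12.5 mm thick (cap 14 mm), 12 g, lying in the tray at the start; own z runs along the tube towards its cap.
- tube_1: The same tube: origin at the middle of its round bottom end, z along the tube to the cap, 83 mm away.
- tube_2_mid (a point): Middle of a capped sample tube, 85 mm long, 12.5 mm thick (cap 14 mm), 12 g, lying in the tray at the start; own z runs along the tube towards its cap.
- tube_2: The same tube: origin at the middle of its round bottom end, z along the tube to the cap, 85 mm away.
- tube_3_mid (a point): Middle of a capped sample tube, 71 mm long, 12.5 mm thick (cap 14 mm), 12 g, lying in the tray at the start; own z runs along the tube towards its cap.
- tube_3: The same tube: origin at the middle of its round bottom end, z along the tube to the cap, 71 mm away.
- tube_4_mid (a point): Middle of a capped sample tube, 91 mm long, 12.5 mm thick (cap 14 mm), 12 g, lying in the tray at the start; own z runs along the tube towards its cap.
- tube_4: The same tube: origin at the middle of its round bottom end, z along the tube to the cap, 91 mm away.

How it is judged:
By the outcome, as a careful person would: the job done as asked, in the order asked, and still so for the second after the job is handed in, with the robot touching nothing.
It also fails if it takes over 58 s, if anything falls off the work surface, if the arm or the gripper's body presses on something with over 40 N, if the wrist force passes 120 N, or if a joint passes its speed limit or range.

## Working session

There is one attempt and no reset: what is moved stays moved. The work goes in short steps, Python scripts to look and compute and a shell command to move; the robot and the scene stay as the last step left them, time stands still between calls to the robot, and variables do not carry over. Pictures are saved under pics/ and viewed, and the job is handed in when it is done.

```bash
mkdir -p pics; ls; python3 - <<'E'
from rig import *
import cv2
for n in ("scene","top"):
    f=grab_frame(n); cv2.imwrite(f"pics/{n}0.png",f["pixels"][:,:,::-1]); print(n,f["K"],f["k1"],f["extrinsics"])
print(sense())
E
```

```text
pics
scene [[607.75469043   0.         318.43354146]
 [  0.         607.75469043 230.75226853]
 [  0.           0.           1.        ]] -0.13581267407983802 [[-6.05523407e-01 -5.62557156e-01  5.62912826e-01 -2.10459241e+02]
 [-7.95593075e-01  4.10741314e-01 -4.45334966e-01  6.05618346e+02]
 [ 1.93148183e-02 -7.17510292e-01 -6.96280058e-01  1.00065262e+03]
 [ 0.00000000e+00  0.00000000e+00  0.00000000e+00  1.00000000e+00]]
top [[566.75702092   0.         315.73490987]
 [  0.         566.75702092 235.50697407]
 [  0.           0.           1.        ]] 0.007047153863598645 [[ 6.86755426e-03 -9.96065033e-01  8.83588520e-02  4.30955026e+02]
 [-9.99937782e-01 -6.06369156e-03  9.36290838e-03  3.84405072e-01]
 [-8.79028482e-03 -8.84176548e-02 -9.96044702e-01  1.40987987e+03]
 [ 0.00000000e+00  0.00000000e+00  0.00000000e+00  1.00000000e+00]]
{'clock': 0.1, 'qpos': array([-1.13439754e+00,  3.53586171e-01,  1.63407016e+00, -2.81784869e-05,
        1.15523669e+00, -2.42492312e-03]), 'qvel': array([-6.84855733e-05,  2.52614215e-05, -2.81546899e-03,  1.37679981e-03,
       -1.93086999e-04,  5.03214271e-04]), 'joint_efforts': array([ 5.97949092e-04, -6.06356835e+01, -3.42818320e+01, -8.84350811e-06,
        3.95704148e-03, -1.51992867e-05]), 'eef_pos': array([ 265.3359163 , -565.38807706,  230.62777632]), 'tcp_rot': array([-3.14029223e+00,  2.26120719e-05,  4.38835116e-01]), 'contact_force': array([ 1.10839396, -0.6838201 , -0.36673016]), 'wrist_torque': array([-0.018578  , -0.02511162,  0.02181511]), 'opening': 0.9977189328345071}
```

View pics/scene0.png

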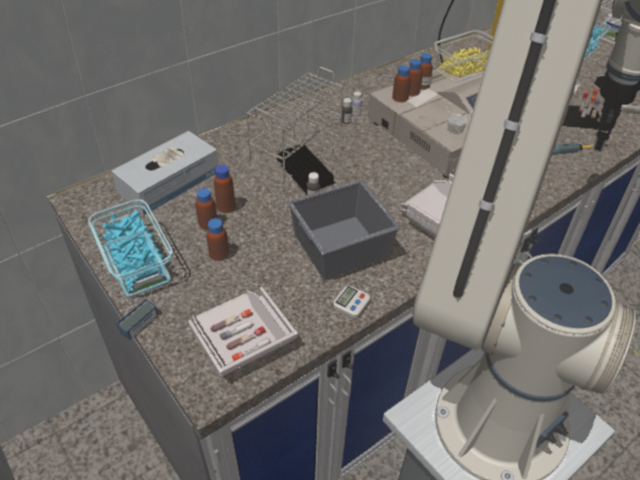

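View pics/top0.png

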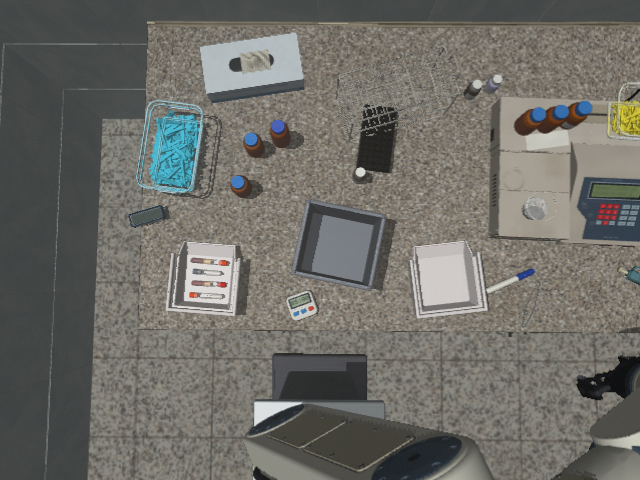

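```bash
python3 - <<'E'
from rig import *
import cv2,numpy as np
f=grab_frame("top"); g=grab_frame("scene")
T={}
for n in ("tray","stack","tub","tray_grip","tray_lip","stack_top","vial","bottle","timer","tube_1_mid"):
    for c in ("top","scene"):
        r=masks_of(c,n); print(n,c,[(round(x["conf"],2),np.round(x["centre"],1).tolist(),int(x["pixels"].sum())) for x in r][:5])
        if n in("tray","stack","tub") and r: T[c+n]=r[0]["pixels"]
np.savez("m.npz",**T,top=f["pixels"],scene=g["pixels"])
I=f["pixels"][:,:,::-1]
a=cv2.resize(I[230:330,155:255],None,fx=4,fy=4,interpolation=3);b=cv2.resize(I[230:330,400:500],None,fx=4,fy=4,interpolation=3)
cv2.imwrite("pics/crop1.png",np.hstack([a,b]))
print(sense()["clock"])
E
```

```text
tray top [(0.98, [281.5, 202.6], 4364)]
tray scene [(0.67, [330.8, 242.0], 4783), (0.6, [184.0, 312.5], 234)]
stack top [(0.91, [279.8, 444.8], 5023), (0.16, [280.6, 202.6], 4403)]
stack scene [(0.85, [205.1, 426.9], 1652), (0.54, [330.4, 240.4], 4751)]
tub top [(0.71, [247.0, 338.3], 6361)]
tub scene [(0.63, [225.0, 340.1], 7349)]
tray_grip top [(0.88, [282.6, 201.5], 4254)]
tray_grip scene [(0.87, [330.0, 240.1], 4406), (0.67, [204.7, 430.7], 1611), (0.22, [338.5, 243.0], 188)]
tray_lip top [(0.59, [279.8, 200.9], 4142)]
tray_lip scene [(0.8, [329.5, 241.5], 4712)]
stack_top top [(0.8, [283.6, 446.5], 5050)]
stack_top scene [(0.83, [209.3, 427.7], 1541), (0.58, [184.1, 313.9], 234)]
vial top [(0.63, [173.8, 359.0], 172)]
vial scene [(0.67, [183.7, 312.1], 232)]
bottle top [(0.75, [186.3, 242.2], 359)]
bottle scene []
timer top [(0.55, [307.8, 300.0], 659)]
timer scene [(0.69, [331.4, 242.2], 4762), (0.66, [300.5, 352.4], 806), (0.5, [336.8, 247.3], 274)]
tube_1_mid top [(0.58, [274.9, 209.0], 83), (0.48, [292.9, 214.8], 84)]
tube_1_mid scene [(0.75, [348.7, 252.5], 106)]
1.2
```

View pics/crop1.png

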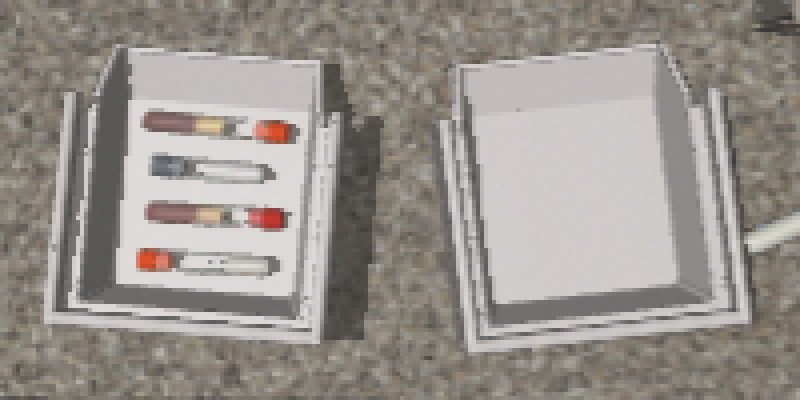

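```bash
cat >h.py <<'E'
import numpy as np,cv2
from scipy.optimize import least_squares
from rig import *
def proj(f,P):
    M=np.linalg.inv(f["extrinsics"]); p=np.atleast_2d(P)@M[:3,:3].T+M[:3,3]
    s=p[:,:2]/p[:,2:]; s=s*(1+f["k1"]*(s**2).sum(1,keepdims=True)); K=f["K"]
    return s*[K[0,0],K[1,1]]+[K[0,2],K[1,2]]
def tf(x,y,a,P):
    c,s=np.cos(a),np.sin(a); P=np.asarray(P,float)
    return np.c_[P[:,0]*c-P[:,1]*s+x,P[:,0]*s+P[:,1]*c+y,P[:,2]]
def fit(f,M,px,x0):
    r=least_squares(lambda v:(proj(f,tf(*v,M))-px).ravel(),x0,x_scale=[10,10,.1],loss="soft_l1")
    return r.x,proj(f,tf(*r.x,M))-px
E
python3 - <<'E'
from h import *
f=grab_frame("top")
d=lambda a,ox,oy:np.array(a)/4.-.375+[ox,oy]   # crop->full px
M=np.array([[-85,84,54],[-85,-84,54],[85,61,14],[85,-61,14]],float)
px=d([(45,323),(320,345),(122,46),(322,63)],155,230)
v1,e=fit(f,M,px,[300,230,0]);print(v1,e.round(1).tolist())
M2=M.copy();M2[:,2]+=18
px=d([(70,350),(348,322),(55,68),(260,45)],400,230)
v2,e=fit(f,M2,px,[300,-280,0]);print(v2,e.round(1).tolist())
# tub
Mt=np.array([[a*90,b*95,105] for a,b in((1,1),(1,-1),(-1,-1),(-1,1))],float)
px=np.array([(307,201),(387,210),(376,288),(293,278)])
v3,e=fit(f,Mt,px,[380,-30,0]);print(v3,e.round(1).tolist())
g=grab_frame("scene")
np.savez("poses.npz",tray=v1,stack=v2,tub=v3)
S=np.array([[-85,84,54],[-85,-84,54],[-76,-75,54],[-76,75,54]]);
for nm,F in(("top",f),("scene",g)):
    I=F["pixels"][:,:,::-1].copy();I=cv2.resize(I,None,fx=3,fy=3,interpolation=3)
    for v,mm in((v1,[M[[0,1,3,2]],S]),(v2,[M2[[0,1,3,2]],S+[0,0,18]]),(v3,[Mt])):
        for m in mm: cv2.polylines(I,[np.int32(3*(proj(F,tf(*v,m))+.5))],True,(0,255,0),1)
    if nm=="top": cv2.imwrite("pics/ovt.png",cv2.resize(I[560:1020,450:1500],(800,350),interpolation=cv2.INTER_AREA))
    else: cv2.imwrite("pics/ovs.png",I[520:1110,540:1310])
E
```

```text
[ 4.49195342e+02  2.80509273e+02 -7.19142336e-02] [[-0.9, -0.1], [0.7, 0.1], [0.6, 0.2], [-0.4, -0.2]]
[ 4.51671861e+02 -2.96375793e+02  1.14312071e-01] [[-1.1, 0.9], [1.0, 0.2], [0.7, -0.7], [-0.7, -0.3]]
[ 5.27257452e+02 -4.49981278e+01 -1.30251568e-01] [[-1.7, -0.7], [-0.5, 1.2], [0.6, 0.5], [1.5, -0.8]]
```

View pics/ovt.png

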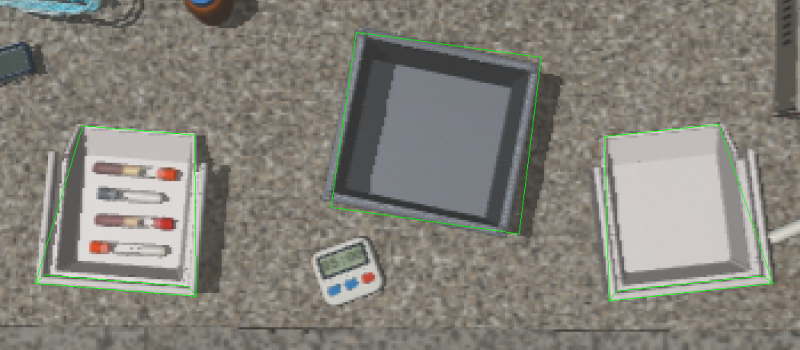

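View pics/ovs.png

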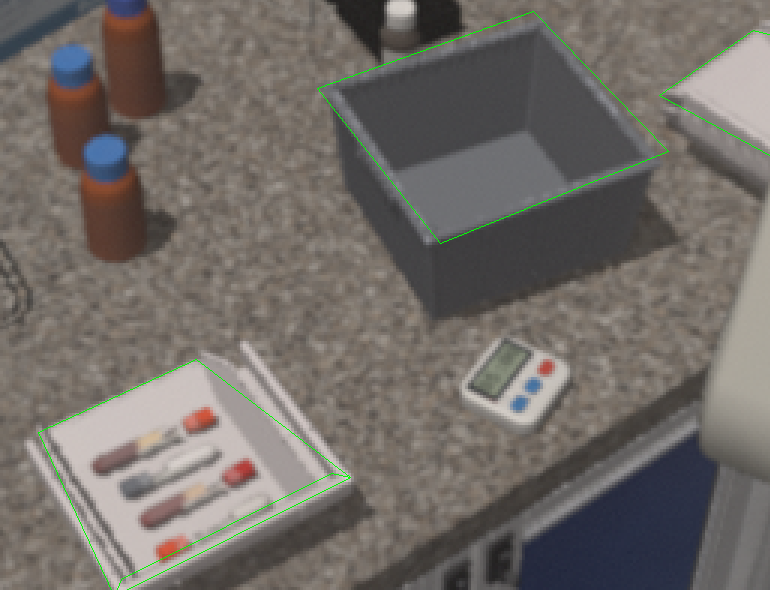

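```bash
python3 -m inch '[{"tx":0,"ty":0,"tz":-0.05,"spin":0},{"tz":-0.05},{"tz":-0.05},{"tz":-0.05},{"tz":-0.05},{"tz":-0.05},{"tz":-0.05},{"tz":-0.05}]'; python3 -c "
from rig import *
s=sense();print(s['qpos'],s['eef_pos'],s['tcp_rot'])"
```

```text
[-1.13437724e+00  3.52970566e-01  1.63339847e+00  8.81590756e-06
  1.15519336e+00 -2.38632730e-03] [ 265.54981557 -565.78924724  231.30002058] [ 3.14156238e+00 -7.99331660e-06  4.38801854e-01]$[0]: bad value
```

```bash
python3 -m inch '[{"gripper":0.085,"tx":0,"ty":0,"tz":-0.05,"spin":0},{"gripper":0.085,"tx":0,"ty":0,"tz":-0.05,"spin":0},{"gripper":0.085,"tx":0,"ty":0,"tz":-0.05,"spin":0},{"gripper":0.085,"tx":0,"ty":0,"tz":-0.05,"spin":0},{"gripper":0.085,"tx":0,"ty":0,"tz":-0.05,"spin":0},{"gripper":0.085,"tx":0,"ty":0,"tz":-0.05,"spin":0},{"gripper":0.085,"tx":0,"ty":0,"tz":-0.05,"spin":0},{"gripper":0.085,"tx":0,"ty":0,"tz":-0.05,"spin":0}]'; python3 -c "
from rig import *
s=sense();print(s['qpos'],s['eef_pos'],s['tcp_rot'],s['clock'])"
```

```text
clock: 2.1
eef_pos: [265.3, -565.2, 633.6]
tcp_rot: [3.141, -0.0, 0.439]
contact_force: [1.2, -1.6, 0.5]
opening: 0.996
[-1.13439608e+00  2.57143771e-01  9.25585850e-01  1.33862797e-05
  1.95820076e+00 -2.39741349e-03] [ 265.27911404 -565.23317312  633.61396451] [ 3.14093036e+00 -1.08031386e-05  4.38802727e-01] 2.1
```

```bash
python3 -m inch '[{"gripper":0.085,"tx":0,"ty":0,"tz":-0.05,"spin":0},{"gripper":0.085,"tx":0,"ty":0,"tz":-0.05,"spin":0},{"gripper":0.085,"tx":0,"ty":0,"tz":-0.05,"spin":0},{"gripper":0.085,"tx":0,"ty":0,"tz":-0.05,"spin":0},{"gripper":0.085,"tx":0,"ty":0,"tz":-0.05,"spin":0},{"gripper":0.085,"tx":0,"ty":0,"tz":-0.05,"spin":0},{"gripper":0.085,"tx":0,"ty":0,"tz":-0.05,"spin":0},{"gripper":0.085,"tx":0,"ty":0,"tz":-0.05,"spin":0}]'; python3 -c "
from rig import *
s=sense();print(s['qpos'],s['eef_pos'],s['tcp_rot'],s['clock'])"
```

```text
clock: 2.9
eef_pos: [215.1, -458.3, 878.6]
tcp_rot: [-3.109, -0.0, 0.439]
contact_force: [-0.3, 0.8, -0.4]
opening: 0.998
[-1.13522936e+00  4.25880327e-01  6.01469595e-02  6.72831199e-04
  2.68785914e+00 -2.67473700e-03] [ 215.05132942 -458.30741628  878.564917  ] [-3.10929993e+00 -4.00651692e-04  4.38835224e-01] 2.9
```

```bash
python3 -m inch '[{"gripper":0.085,"tx":0,"ty":-0.03,"tz":-0.05,"spin":0},{"gripper":0.085,"tx":0,"ty":-0.03,"tz":-0.05,"spin":0},{"gripper":0.085,"tx":0,"ty":-0.03,"tz":-0.05,"spin":0},{"gripper":0.085,"tx":0,"ty":-0.03,"tz":-0.05,"spin":0},{"gripper":0.085,"tx":0,"ty":-0.03,"tz":-0.05,"spin":0},{"gripper":0.085,"tx":0,"ty":-0.03,"tz":-0.05,"spin":0},{"gripper":0.085,"tx":0,"ty":-0.03,"tz":-0.05,"spin":0},{"gripper":0.085,"tx":0,"ty":-0.03,"tz":-0.05,"spin":0}]'; python3 -c "
from rig import *
s=sense();print(s['qpos'],s['eef_pos'],s['tcp_rot'],s['clock'])"
```

```text
clock: 3.7
eef_pos: [132.9, -283.0, 1001.2]
tcp_rot: [2.877, 0.001, 0.439]
contact_force: [-0.1, 0.2, -0.0]
opening: 0.997
[-1.13718327e+00  1.28473097e-01  6.01188743e-02  1.38216724e-03
  2.68810098e+00 -3.83587782e-03] [ 132.90592127 -282.9889719  1001.24023894] [2.87669368e+00 7.45157642e-04 4.38672796e-01] 3.7
```

```bash
cat >fk.py <<'E'
import numpy as np
D=[([.352970566,1.63339847,1.15519336],[265.5498,-565.7892,231.30002]),
([.257143771,.925585850,1.95820076],[265.27911404,-565.23317312,633.61396451]),
([.425880327,.0601469595,2.68785914],[215.05132942,-458.30741628,878.564917]),
([.128473097,.0601188743,2.68810098],[132.90592127,-282.9889719,1001.24023894])]
def rows(q):
    a,b=q[0],q[0]+q[1];p=b+q[2];s,c=np.sin,np.cos
    return np.array([[s(a),s(b),c(b),s(p),c(p),1,0],[c(a),c(b),-s(b),c(p),-s(p),0,1]])
A=[];y=[]
for q,p in D: A.append(rows(q)); y+=[np.hypot(*p[:2]),p[2]]
A=np.vstack(A)
# params a2,a3,e,d,f(=0),o(=0),h
use=[0,1,2,3,6]
x,res,rk,sv=np.linalg.lstsq(A[:,use],np.array(y),rcond=None)
def fk(q): return rows(q)[:,use]@x
if __name__=="__main__":
    print(x.round(1),rk,(A[:,use]@x-y).round(2))
    for j2 in np.arange(-.5,.5,.1): print(round(j2,2),fk([j2,.06,2.69]).round(0),round(np.degrees(np.pi-j2-2.75),1))
E
python3 fk.py
```

```text
[568.1 494.3  58.5 342.7 294. ] 5 [ 0. -0. -0. -0. -0. -0. -0.  0.]
-0.5 [-163. 1049.] 51.1
-0.4 [ -87. 1062.] 45.4
-0.3 [ -10. 1067.] 39.6
-0.2 [  67. 1064.] 33.9
-0.1 [ 144. 1053.] 28.2
-0.0 [ 219. 1035.] 22.4
0.1 [ 292. 1010.] 16.7
0.2 [362. 977.] 11.0
0.3 [428. 937.] 5.2
0.4 [490. 892.] -0.5
```

```bash
sed -i 's/for W in.*/for W in(.1,.2,.3,.5,.7,1):/; s/for lam in.*/for lam in (.01,.02,.04,.08,.16):/; s/for n in.*/for n in (3,30):/' t.py; python3 t.py
```

```text
0.1 0.01 3 [0.241 0.091 0.    2.245] [ 226. -485. 1004.] [ 32.3 -65. ] | [-6.900e-02  6.000e-02  1.000e-03  2.558e+00] [  86. -187. 1071.] [ 34.  -65.2]
0.1 0.01 30 [0.355 0.06  0.    2.304] [ 250. -536.  943.] [ 24.2 -65. ] | [-0.094  0.06   0.005  2.534] [  81. -175. 1081.] [ 36.7 -65.3]
0.1 0.02 3 [0.12  0.308 0.    2.114] [ 220. -471. 1000.] [ 34.3 -65. ] | [-0.115  0.06   0.     2.525] [  75. -163. 1087.] [ 38.5 -65.2]
0.1 0.02 30 [0.319 0.06  0.    2.271] [ 244. -523.  969.] [ 28.2 -65. ] | [-1.440e-01  6.000e-02  1.000e-03  2.496e+00] [  69. -149. 1098.] [ 41.8 -65.3]
0.1 0.04 3 [0.035 0.453 0.    2.015] [ 215. -460.  995.] [ 36.6 -65. ] | [-0.132  0.06  -0.     2.519] [  70. -152. 1091.] [ 39.8 -65.2]
0.1 0.04 30 [0.278 0.06  0.    2.245] [ 235. -505.  997.] [ 32. -65.] | [-0.166  0.06  -0.     2.48 ] [  63. -137. 1105.] [ 44.  -65.3]
0.1 0.08 3 [-0.015  0.537  0.     1.956] [ 211. -453.  992.] [ 38.1 -65. ] | [-0.132  0.06  -0.     2.534] [  69. -148. 1088.] [ 38.9 -65.2]
0.1 0.08 30 [0.262 0.06  0.    2.253] [ 229. -492. 1004.] [ 32.4 -65. ] | [-0.176  0.06  -0.     2.472] 
[... 6525 characters left out ...]
6.6 -65. ]
1 0.04 30 [0.525 0.06  0.    2.688] [ 237. -509.  825.] [  7.6 115. ] | [0.103 0.06  0.004 2.688] [ 124. -267. 1009.] [ 16.6 -65. ]
1 0.08 3 [0.382 0.133 0.    2.583] [ 220. -472.  880.] [  2.5 -65. ] | [6.700e-02 6.100e-02 2.000e-03 2.688e+00] [ 113. -244. 1019.] [ 18.6 -65. ]
1 0.08 30 [0.484 0.06  0.    2.659] [ 232. -498.  848.] [  3.5 115. ] | [0.061 0.075 0.004 2.688] [ 112. -242. 1017.] [ 18.2 -65. ]
1 0.16 3 [0.266 0.372 0.    2.45 ] [ 215. -461.  862.] [  3.1 -65. ] | [6.800e-02 9.500e-02 2.000e-03 2.688e+00] [ 116. -249. 1011.] [ 16.7 -65. ]
1 0.16 30 [0.454 0.06  0.    2.64 ] [ 228. -489.  863.] [  0.8 114.9] | [0.028 0.176 0.003 2.688] [ 108. -234. 1002.] [ 14.3 -65. ]
```

```bash
python3 - <<'E'
from sim import *
lo[2]=.0602;hi[4]=2.688
q=np.array([-1.13718327e+00,1.28473097e-01,6.01188743e-02,1.38216724e-03,2.68810098e+00,-3.83587782e-03])
for W,lam,n in((1,.03,4),(.5,.025,4),(1,.04,3)):
  for row in((0,0,-50,0),(0,30,-50,0),(0,50,-30,0),(0,50,0,0),(0,-30,-50,0)):
    v=q;o=[]
    for i in range(8):
        v=dstep(v,row,W,lam,n);o.append(round(float(np.degrees(v[1]+v[2]+v[4]))-180,1))
    print(W,lam,row,o,v[1:5].round(3),FK(v)[0].round(0))
E
```

```text
1 0.03 (0, 0, -50, 0) [-15.3, -15.4, -15.5, -15.6, -15.7, -15.9, -16.0, -16.1] [0.113 0.06  0.005 2.688] [ 127. -273. 1006.]
1 0.03 (0, 30, -50, 0) [-13.3, -11.5, -9.7, -7.9, -6.0, -4.2, -2.4, -0.5] [3.840e-01 6.000e-02 1.000e-03 2.688e+00] [ 203. -436.  899.]
1 0.03 (0, 50, -30, 0) [-12.0, -8.7, -5.5, -2.3, 0.9, 4.1, 7.4, 10.6] [5.780e-01 6.000e-02 1.000e-03 2.688e+00] [ 249. -534.  795.]
1 0.03 (0, 50, 0, 0) [-13.4, -11.7, -9.8, -7.9, -5.9, -3.9, -1.9, 0.2] [0.569 0.06  0.    2.517] [ 272. -582.  795.]
1 0.03 (0, -30, -50, 0) [-17.3, -19.4, -21.5, -23.6, -25.7, -27.8, -29.9, -32.0] [-0.165  0.06   0.006  2.688] [  41.  -86. 1061.]
0.5 0.025 (0, 0, -50, 0) [-15.3, -15.5, -15.7, -15.8, -16.0, -16.1, -16.3, -16.4] [0.106 0.06  0.005 2.688] [ 125. -269. 1008.]
0.5 0.025 (0, 30, -50, 0) [-13.4, -11.6, -9.8, -8.0, -6.2, -4.4, -2.6, -0.8] [3.790e-01 6.000e-02 2.000e-03 2.688e+00] [ 202. -434.  902.]
0.5 0.025 (0, 50, -30, 0) [-12.2, -9.2, -6.3, -3.3, -0.4, 2.5, 5.5, 8.4] [5.650e-01 6.000e-02 1.000e-03 2.663e+00] [ 250. -536.  801.]
0.5 0.025 (0, 50, 0, 0) [-13.8, -12.4, -11.0, -9.6, -8.2, -6.7, -5.3, -3.9] [0.552 0.06  0.    2.461] [ 277. -592.  806.]
0.5 0.025 (0, -30, -50, 0) [-17.3, -19.5, -21.6, -23.8, -25.9, -28.1, -30.3, -32.4] [-0.172  0.06   0.003  2.688] [  38.  -81. 1062.]
1 0.04 (0, 0, -50, 0) [-15.6, -16.0, -16.4, -16.8, -17.3, -17.7, -18.1, -18.5] [0.071 0.06  0.004 2.688] [ 114. -246. 1018.]
1 0.04 (0, 30, -50, 0) [-13.7, -12.3, -10.9, -9.4, -8.0, -6.6, -5.1, -3.7] [3.290e-01 6.000e-02 1.000e-03 2.688e+00] [ 189. -406.  925.]
1 0.04 (0, 50, -30, 0) [-12.6, -10.0, -7.3, -4.7, -2.1, 0.5, 3.1, 5.8] [0.518 0.06  0.    2.664] [ 240. -513.  829.]
1 0.04 (0, 50, 0, 0) [-13.9, -12.6, -11.3, -9.9, -8.5, -7.0, -5.5, -4.0] [ 0.533  0.06  -0.     2.479] [ 270. -577.  819.]
1 0.04 (0, -30, -50, 0) [-17.5, -19.8, -22.1, -24.4, -26.7, -29.0, -31.3, -33.6] [-0.194  0.06   0.004  2.688] [  31.  -66. 1064.]
```

```bash
cat >s.py <<'E'
from sim import *
from rig import *
s=sense();q=s['qpos'];M=R.from_euler('xyz',s['tcp_rot']).as_matrix()
print('q',q.round(3),'p',s['eef_pos'].round(1),'x',M[:,0].round(3),'y',M[:,1].round(3),'a',M[:,2].round(3),'tilt,az',np.round(tilt(M),1),'F',s['contact_force'].round(1),'open',round(s['opening']*85.4,1),'t',s['clock'])
E
python3 -m inch '[{"gripper":0.085,"tx":0,"ty":0.04,"tz":-0.04,"spin":0},{"gripper":0.085,"tx":0,"ty":0.04,"tz":-0.04,"spin":0},{"gripper":0.085,"tx":0,"ty":0.04,"tz":-0.04,"spin":0},{"gripper":0.085,"tx":0,"ty":0.04,"tz":-0.04,"spin":0},{"gripper":0.085,"tx":0,"ty":0.04,"tz":-0.04,"spin":0},{"gripper":0.085,"tx":0,"ty":0.04,"tz":-0.04,"spin":0},{"gripper":0.085,"tx":0,"ty":0,"tz":0,"spin":0},{"gripper":0.085,"tx":0,"ty":0,"tz":0,"spin":0}]'; python3 s.py
```

```text
clock: 4.5
eef_pos: [142.5, -303.7, 990.7]
tcp_rot: [2.91, -0.0, 0.439]
contact_force: [-0.0, 0.6, 0.4]
opening: 0.996
q [-1.138  0.162  0.059  0.003  2.689 -0.003] p [ 142.5 -303.7  990.7] x [0.905 0.425 0.   ] y [ 0.413 -0.881  0.23 ] a [ 0.098 -0.208 -0.973] tilt,az [ 13.3 -64.8] F [-0.   0.6  0.4] open 85.0 t 4.5
```

```bash
python3 - <<'E'
from sim import *
lo[2]=.0602;hi[4]=2.688
C=[([-1.13439608e+00,2.57143771e-01,9.25585850e-01,0,1.95820076e+00,-2.4e-03],(0,0,-50,0),8,[.426,.060,2.688]),
([-1.13522936e+00,4.25880327e-01,6.01469595e-02,6.7e-04,2.68785914e+00,-2.67e-03],(0,-30,-50,0),8,[.1285,.060,2.688]),
([-1.13718327e+00,1.28473097e-01,6.01188743e-02,1.38e-03,2.68810098e+00,-3.8e-03],(0,40,-40,0),6,[.162,.06,2.688])]
out=[]
for W in(.15,.2,.3,.5,1,2):
  for lam in(.0025,.005,.01,.02,.04,.08,.16,.3):
    for n in (1,2,4,10,60):
      e=0;o=[]
      for q,row,k,t in C:
        v=np.array(q)
        for i in range(k): v=dstep(v,row,W,lam,n)
        e+=np.sum((v[[1,2,4]]-t)**2);o.append(v[[1,2,4]].round(3).tolist())
      out.append((e,W,lam,n,o))
out.sort(key=lambda z:z[0])
for o in out[:8]:print(o)
E
```

```text
(np.float64(0.02221565136815066), 1, 0.08, 10, [[0.465, 0.06, 2.667], [0.062, 0.072, 2.688], [0.285, 0.06, 2.664]])
(np.float64(0.022554725952663168), 2, 0.08, 4, [[0.438, 0.06, 2.654], [0.078, 0.067, 2.688], [0.299, 0.06, 2.688]])
(np.float64(0.022563117928872903), 1, 0.08, 4, [[0.426, 0.06, 2.632], [0.066, 0.063, 2.688], [0.284, 0.06, 2.663]])
(np.float64(0.02477426029827003), 1, 0.08, 60, [[0.485, 0.06, 2.66], [0.061, 0.075, 2.688], [0.285, 0.06, 2.664]])
(np.float64(0.025023998962645694), 2, 0.08, 10, [[0.476, 0.06, 2.685], [0.071, 0.082, 2.688], [0.299, 0.06, 2.688]])
(np.float64(0.027412382901418862), 2, 0.08, 60, [[0.493, 0.06, 2.675], [0.07, 0.085, 2.688], [0.299, 0.06, 2.688]])
(np.float64(0.03213649689169301), 0.5, 0.04, 4, [[0.442, 0.06, 2.619], [0.074, 0.06, 2.688], [0.312, 0.06, 2.648]])
(np.float64(0.032716129822675695), 0.5, 0.04, 10, [[0.485, 0.06, 2.644], [0.073, 0.06, 2.688], [0.313, 0.06, 2.65]])
```

```bash
python3 -m inch '[{"gripper":0.085,"tx":0,"ty":0.05,"tz":-0.01,"spin":0},{"gripper":0.085,"tx":0,"ty":0.05,"tz":-0.01,"spin":0},{"gripper":0.085,"tx":0,"ty":0.05,"tz":-0.01,"spin":0},{"gripper":0.085,"tx":0,"ty":0.05,"tz":-0.01,"spin":0},{"gripper":0.085,"tx":0,"ty":0.05,"tz":-0.01,"spin":0},{"gripper":0.085,"tx":0,"ty":0.05,"tz":-0.01,"spin":0},{"gripper":0.085,"tx":0,"ty":0.05,"tz":-0.01,"spin":0},{"gripper":0.085,"tx":0,"ty":0.05,"tz":-0.01,"spin":0}]'; python3 s.py
```

```text
clock: 5.3
eef_pos: [199.4, -425.5, 908.0]
tcp_rot: [3.114, -0.001, 0.439]
contact_force: [-0.6, -0.4, 0.4]
opening: 0.992
q [-1.137e+00  3.660e-01  5.900e-02  3.000e-03  2.689e+00 -2.000e-03] p [ 199.4 -425.5  908. ] x [0.905 0.425 0.001] y [ 0.425 -0.905  0.027] a [ 0.013 -0.024 -1.   ] tilt,az [  1.6 -62. ] F [-0.6 -0.4  0.4] open 84.7 t 5.3
```

```bash
python3 -m inch '[{"gripper":0.085,"tx":0,"ty":0.05,"tz":-0.01,"spin":0},{"gripper":0.085,"tx":0.039,"ty":-0.026,"tz":0.01,"spin":0},{"gripper":0.085,"tx":0.039,"ty":-0.026,"tz":0.01,"spin":0},{"gripper":0.085,"tx":0.039,"ty":-0.026,"tz":0.01,"spin":0},{"gripper":0.085,"tx":0.039,"ty":-0.026,"tz":0.005,"spin":0},{"gripper":0.085,"tx":0.039,"ty":-0.026,"tz":0.0,"spin":0},{"gripper":0.085,"tx":0.039,"ty":-0.026,"tz":0,"spin":0},{"gripper":0.085,"tx":0.039,"ty":-0.026,"tz":0,"spin":0}]'; python3 s.py
```

```text
clock: 6.1
eef_pos: [371.3, -165.1, 864.9]
tcp_rot: [3.138, -0.001, 0.439]
contact_force: [0.6, -0.8, -0.8]
opening: 0.997
q [-0.421  0.086  0.594 -0.003  2.458  0.709] p [ 371.3 -165.1  864.9] x [0.905 0.425 0.001] y [ 0.425 -0.905  0.004] a [ 0.003 -0.003 -1.   ] tilt,az [  0.2 -48.7] F [ 0.6 -0.8 -0.8] open 85.1 t 6.1
```

```bash
python3 -m inch '[{"gripper":0.085,"tx":0.028,"ty":-0.037,"tz":-0.015,"spin":0},{"gripper":0.085,"tx":0.028,"ty":-0.037,"tz":-0.015,"spin":0},{"gripper":0.085,"tx":0.028,"ty":-0.037,"tz":-0.015,"spin":0},{"gripper":0.085,"tx":-0.026,"ty":-0.0147,"tz":-0.05,"spin":0},{"gripper":0.085,"tx":-0.026,"ty":-0.0147,"tz":-0.05,"spin":0},{"gripper":0.085,"tx":-0.026,"ty":-0.0147,"tz":-0.05,"spin":0},{"gripper":0.085,"tx":-0.026,"ty":-0.0147,"tz":-0.05,"spin":0},{"gripper":0.085,"tx":-0.026,"ty":-0.0147,"tz":-0.05,"spin":0}]'; python3 s.py
```

```text
clock: 6.9
eef_pos: [252.5, -19.0, 967.6]
tcp_rot: [3.083, -0.094, 0.442]
contact_force: [-0.1, 0.4, 0.5]
opening: 0.995
q [-0.076 -0.01   0.351 -0.009  2.689  1.047] p [252.5 -19.  967.6] x [0.9   0.426 0.094] y [ 0.422 -0.905  0.058] a [ 0.11  -0.012 -0.994] tilt,az [ 6.3 -6.4] F [-0.1  0.4  0.5] open 85.0 t 6.9
```

```bash
python3 -m inch '[{"gripper":0.085,"tx":-0.0175,"ty":-0.01,"tz":-0.05,"spin":0},{"gripper":0.085,"tx":-0.0175,"ty":-0.01,"tz":-0.05,"spin":0},{"gripper":0.085,"tx":-0.0175,"ty":-0.01,"tz":-0.05,"spin":0},{"gripper":0.085,"tx":-0.0175,"ty":-0.01,"tz":-0.05,"spin":0},{"gripper":0.085,"tx":-0.0175,"ty":-0.01,"tz":-0.05,"spin":0},{"gripper":0.085,"tx":-0.0175,"ty":-0.01,"tz":-0.05,"spin":0},{"gripper":0.085,"tx":-0.0175,"ty":-0.01,"tz":-0.05,"spin":0},{"gripper":0.085,"tx":-0.0175,"ty":-0.01,"tz":-0.05,"spin":0}]'; python3 s.py
```

```text
clock: 7.7
eef_pos: [81.4, -6.1, 1001.8]
tcp_rot: [2.97, -0.284, 0.464]
contact_force: [0.4, 0.1, -0.5]
opening: 0.996
q [-0.079 -0.263  0.386 -0.008  2.689  1.044] p [  81.4   -6.1 1001.8] x [0.858 0.43  0.28 ] y [ 0.399 -0.902  0.164] a [ 0.323 -0.029 -0.946] tilt,az [18.9 -5.1] F [ 0.4  0.1 -0.5] open 85.1 t 7.7
```

```bash
python3 -m inch '[{"gripper":0.085,"tx":-0.01,"ty":-0.006,"tz":-0.05,"spin":0},{"gripper":0.085,"tx":-0.01,"ty":-0.006,"tz":-0.05,"spin":0},{"gripper":0.085,"tx":-0.01,"ty":-0.006,"tz":-0.05,"spin":0},{"gripper":0.085,"tx":-0.01,"ty":-0.006,"tz":-0.05,"spin":0},{"gripper":0.085,"tx":-0.01,"ty":-0.006,"tz":-0.05,"spin":0},{"gripper":0.085,"tx":-0.01,"ty":-0.006,"tz":-0.05,"spin":0},{"gripper":0.085,"tx":-0.01,"ty":-0.006,"tz":-0.05,"spin":0},{"gripper":0.085,"tx":0,"ty":0,"tz":0,"spin":0}]'; python3 s.py
```

```text
clock: 8.5
eef_pos: [-34.9, 4.3, 1018.3]
tcp_rot: [2.85, -0.459, 0.508]
contact_force: [-0.6, -1.0, 0.6]
opening: 0.998
q [-8.600e-02 -4.100e-01  3.240e-01 -1.000e-03  2.690e+00  1.043e+00] p [ -34.9    4.3 1018.3] x [0.783 0.436 0.443] y [ 0.355 -0.899  0.258] a [ 0.511 -0.045 -0.859] tilt,az [30.8 -5. ] F [-0.6 -1.   0.6] open 85.2 t 8.5
```

```bash
python3 -m inch '[{"gripper":0.04,"tx":0,"ty":0,"tz":0.05,"spin":-8.5},{"gripper":0.04,"tx":0,"ty":0,"tz":0.05,"spin":-8.5},{"gripper":0.04,"tx":0,"ty":0,"tz":0.05,"spin":-8.5},{"gripper":0.04,"tx":0,"ty":0,"tz":0.05,"spin":-8.5},{"gripper":0.04,"tx":0,"ty":0,"tz":0.05,"spin":-8.5},{"gripper":0.04,"tx":0,"ty":0,"tz":0.05,"spin":-8.5},{"gripper":0.04,"tx":0,"ty":0,"tz":0.05,"spin":-8.5},{"gripper":0.04,"tx":0,"ty":0,"tz":0.05,"spin":-8.5}]'; python3 s.py
```

```text
clock: 9.3
eef_pos: [158.7, -12.7, 696.7]
tcp_rot: [2.614, 0.035, 1.543]
contact_force: [0.0, 0.1, 1.4]
opening: 0.47
q [-0.073 -0.801  1.599 -0.008  1.816 -0.058] p [158.7 -12.7 696.7] x [ 0.028  0.999 -0.035] y [ 0.864 -0.006  0.503] a [ 0.502 -0.044 -0.864] tilt,az [30.3 -5. ] F [0.  0.1 1.4] open 40.1 t 9.3
```

```bash
python3 -m inch '[{"gripper":0.04,"tx":0,"ty":0,"tz":0.05,"spin":-8.5},{"gripper":0.04,"tx":0,"ty":0,"tz":0.05,"spin":-8.5},{"gripper":0.04,"tx":0,"ty":0,"tz":0.05,"spin":-8.5},{"gripper":0.04,"tx":0,"ty":0,"tz":0.05,"spin":-8.5},{"gripper":0.04,"tx":0,"ty":0,"tz":0.05,"spin":-8.5},{"gripper":0.04,"tx":0,"ty":0,"tz":0.05,"spin":-8.5},{"gripper":0.04,"tx":0,"ty":0,"tz":0.05,"spin":-8.5},{"gripper":0.04,"tx":0,"ty":0,"tz":0.04,"spin":-8.5}]'; python3 s.py
```

```text
clock: 10.1
eef_pos: [353.6, -29.8, 359.3]
tcp_rot: [2.964, 0.498, 2.694]
contact_force: [0.3, 0.7, 0.7]
opening: 0.467
q [-8.900e-02 -5.570e-01  2.255e+00  1.000e-03  9.170e-01 -1.258e+00] p [353.6 -29.8 359.3] x [-0.792  0.38  -0.478] y [0.35  0.924 0.155] a [ 0.501 -0.044 -0.865] tilt,az [30.2 -5. ] F [0.3 0.7 0.7] open 39.9 t 10.1
```

```bash
cat >plan.py <<'E'
from sim import *
def plan(p,M,pts,spins):
    """pts: list of world targets per row; spins per row; prints tool rows"""
    p=np.array(p,float);out=[]
    for t,s in zip(pts,spins):
        d=M.T@(np.array(t)-p); out.append((*(d/1000).round(4).tolist(),s)); p=p+M@(np.round(d/1000,4)*1000); M=M@Rz(np.radians(s))
    for o in out: print(o)
    return p,M
def cur():
    from rig import sense
    s=sense(); return s['eef_pos'],R.from_euler('xyz',s['tcp_rot']).as_matrix()
E
python3 - <<'E'
from plan import *
p,M=cur(); T=np.array([405.4,204.4,96.9])
y=M[:,1];tgt=np.array([.0715,.9974,0]);a=M[:,2]
tgt-=a*(a@tgt);tgt/=np.linalg.norm(tgt)
sp=np.degrees(np.arctan2(np.cross(y,tgt)@a,y@tgt));print(sp,tgt)
pts=[p+(T-p)*(i+1)/8 for i in range(8)]
print(plan(p,M,pts,[-6,-6,-6,0,0,0,0,0]))
E
```

```text
-18.80468778280871 [ 0.07553827  0.99711857 -0.00696666]
(0.0217, 0.0242, 0.0303, -6)
(0.019, 0.0264, 0.0303, -6)
(0.0161, 0.0281, 0.0303, -6)
(0.0131, 0.0298, 0.0304, 0)
(0.0132, 0.0297, 0.0303, 0)
(0.0131, 0.0297, 0.0303, 0)
(0.0131, 0.0297, 0.0303, 0)
(0.0131, 0.0298, 0.0303, 0)
(array([405.40645204, 204.43128745,  96.91661805]), array([[-8.61273544e-01,  8.76426293e-02,  5.00526375e-01],
       [ 7.58211584e-02,  9.96151977e-01, -4.39589635e-02],
       [-5.02453017e-01,  8.97972468e-05, -8.64604509e-01]]))
```

```bash
python3 -m inch '[{"gripper":0.04,"tx":0.0217,"ty":0.0242,"tz":0.0303,"spin":-6.2},{"gripper":0.04,"tx":0.019,"ty":0.0264,"tz":0.0303,"spin":-6.2},{"gripper":0.04,"tx":0.0161,"ty":0.0281,"tz":0.0303,"spin":-6.2},{"gripper":0.04,"tx":0.0131,"ty":0.0298,"tz":0.0303,"spin":0},{"gripper":0.04,"tx":0.0131,"ty":0.0298,"tz":0.0303,"spin":0},{"gripper":0.04,"tx":0.0131,"ty":0.0298,"tz":0.0303,"spin":0},{"gripper":0.04,"tx":0.0131,"ty":0.0298,"tz":0.0303,"spin":0},{"gripper":0.04,"tx":0.0131,"ty":0.0298,"tz":0.0303,"spin":0}]'; python3 s.py; python3 - <<'E'
from h import *
f=grab_frame("top");g=grab_frame("scene")
a=cv2.resize(f["pixels"][190:340,130:330,::-1],(800,600),interpolation=3);cv2.imwrite("pics/p1.png",a)
b=cv2.resize(g["pixels"][220:420,150:417,::-1],(800,600),interpolation=3);cv2.imwrite("pics/p1s.png",b)
E
```

```text
clock: 10.9
eef_pos: [404.1, 184.4, 121.0]
tcp_rot: [-3.135, 0.53, 3.056]
contact_force: [1.3, -0.8, 1.4]
opening: 0.475
q [ 0.711  0.133  2.406 -1.067  0.431  0.179] p [404.1 184.4 121. ] x [-0.86   0.074 -0.505] y [ 0.089  0.996 -0.006] a [ 0.503 -0.05  -0.863] tilt,az [30.4 -5.7] F [ 1.3 -0.8  1.4] open 40.6 t 10.9
```

View pics/p1.png

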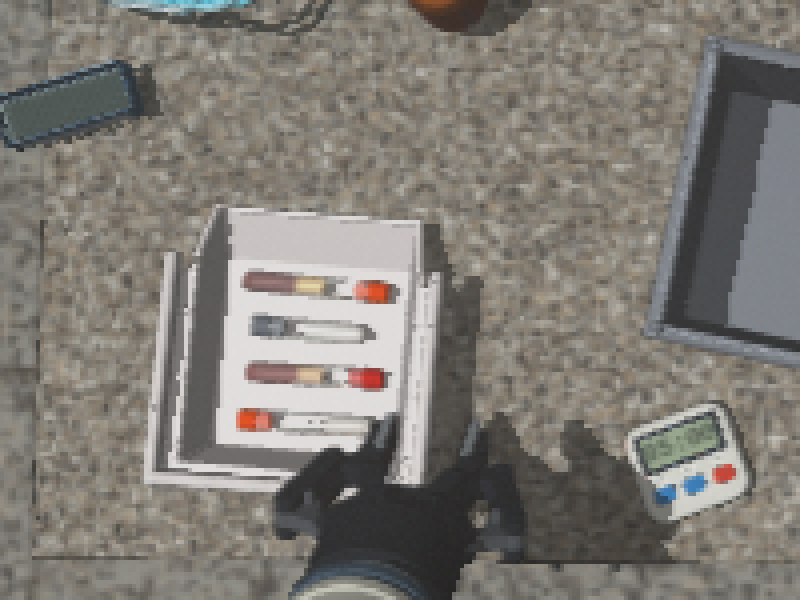

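View pics/p1s.png

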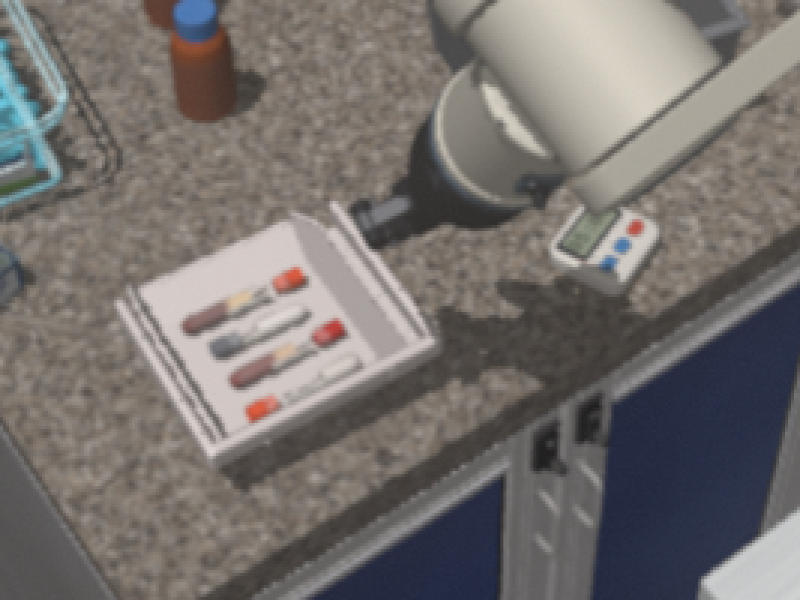

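```bash
cat >pour.py <<'E'
from plan import *
from rig import sense
def run(side,xg,sgn,qs,M,tub=np.array([527,-45.]),zmin=135,fw=25,verbose=True):
    yaw=np.radians(-4.12);Rt=Rz(yaw);pt=np.array([449.2,280.5,0])
    tcp=pt+Rt@[xg,side*79.5,45]
    v,e=ik(qs,tcp,M);print('grasp',tcp.round(1),v.round(2),round(e,2))
    X=M.T@Rt; g=np.array([xg,side*79.5,45])
    C=np.array([[85,61,14],[85,-61,14],[55,57,0],[55,-57,0],[-85,84,36],[-85,-84,36],[-57,57,0],[-57,-57,0],[40,84,36],[40,-84,36.]])
    o=[]
    for ph in range(0,181,15):
        Mt=M@Rz(np.radians(sgn*ph));Tt=Mt@X
        up=Tt[2]; lip=Tt@(np.array([85,0,14])-g); fl=Tt[:,0].copy();fl[2]=0;fl/=np.linalg.norm(fl)
        low=min((Tt@(c-g))[2] for c in C)
        P=np.r_[tub-lip[:2]-fw*fl[:2],zmin-low]
        v,e=ik(v,P,Mt); o.append((ph,P,Mt,Tt,v))
        if verbose: print(ph,P.round(0),'up',up.round(2),'lip z',round(P[2]+lip[2]),v.round(2),round(e,1))
    return o
if __name__=="__main__":
    q=sense()['qpos'];p,M=cur()
    for side,xg in((1,-8),(-1,25)):
      for sgn in(1,): run(side,xg,sgn,q,M)
E
python3 pour.py
```

```text
grasp [446.9 360.4  45. ] [ 0.94  0.49  2.12 -1.09  0.51  0.42] 0.0
0 [415.  43. 180.] up [0. 0. 1.] lip z 149 [ 0.24 -0.12  2.45 -0.51  0.36 -0.8 ] 0.0
15 [437.  61. 198.] up [-0.01  0.13  0.99] lip z 156 [ 0.29 -0.11  2.38 -0.49  0.42 -0.53] 0.0
30 [461.  72. 216.] up [-0.05  0.25  0.97] lip z 161 [ 0.3  -0.09  2.32 -0.45  0.47 -0.3 ] 0.0
45 [487.  76. 233.] up [-0.12  0.36  0.93] lip z 165 [ 0.29 -0.07  2.25 -0.41  0.5  -0.1 ] 0.0
60 [513.  72. 247.] up [-0.2   0.44  0.87] lip z 166 [ 0.26 -0.05  2.2  -0.36  0.53  0.09] 0.0
75 [537.  61. 258.] up [-0.31  0.49  0.81] lip z 165 [ 0.21 -0.03  2.15 -0.31  0.54  0.26] 0.0
90 [557.  43. 269.] up [-0.42  0.52  0.75] lip z 166 [ 0.16 -0.02  2.11 -0.25  0.55  0.42] 0.0
105 [573.  20. 276.] up [-0.53  0.5   0.68] lip z 166 [ 0.1  -0.    2.08 -0.19  0.56  0.58] 0.0
120 [583.  -6. 277.] up [-0.64  0.46  0.62] lip z 163 [ 0.03  0.01  2.06 -0.13  0.55  0.73] 0.0
135 [588. -35. 274.] up [-0.73  0.38  0.57] lip z 158 [-0.04  0.03  2.05 -0.06  0.54  0.88] 0.0
150 [587. -65. 265.] up [-0.8   0.28  0.53] lip z 152 [-0.11  0.04  2.06  0.01  0.52  1.0
[... 805 characters left out ...]
  2.47 -0.34  0.28  0.2 ] 0.0
90 [428.  24. 174.] up [-0.42  0.52  0.75] lip z 166 [ 0.16 -0.09  2.44 -0.45  0.31  0.64] 0.0
105 [445.  43. 179.] up [-0.53  0.5   0.68] lip z 166 [ 0.22 -0.06  2.4  -0.5   0.34  1.  ] 0.0
120 [466.  57. 184.] up [-0.64  0.46  0.62] lip z 163 [ 0.25 -0.03  2.35 -0.51  0.36  1.3 ] 0.0
135 [491.  64. 189.] up [-0.73  0.38  0.57] lip z 158 [ 0.25  0.01  2.3  -0.5   0.38  1.54] 0.0
150 [517.  63. 194.] up [-0.8   0.28  0.53] lip z 152 [ 0.23  0.04  2.25 -0.46  0.38  1.75] 0.0
165 [542.  54. 199.] up [-0.85  0.16  0.51] lip z 145 [ 0.19  0.07  2.21 -0.4   0.38  1.92] 0.0
180 [562.  35. 202.] up [-0.87  0.03  0.5 ] lip z 137 [ 0.13  0.09  2.17 -0.32  0.38  2.06] 0.0
```

```bash
python3 - <<'E'
from plan import *
p,M=cur(); T=np.array([416.7,363.4,97])
plan(p,M,[p+(T-p)*(i+1)/7 for i in range(7)],[0]*7)
y=M[:,1];tgt=np.array([.0715,.9974,0]);a=M[:,2]
tgt-=a*(a@tgt);tgt/=np.linalg.norm(tgt)
print(np.degrees(np.arctan2(np.cross(y,tgt)@a,y@tgt)))
E
```

```text
(0.0018, 0.0256, 0.0022, 0)
(0.0017, 0.0257, 0.0023, 0)
(0.0018, 0.0256, 0.0022, 0)
(0.0017, 0.0256, 0.0022, 0)
(0.0018, 0.0257, 0.0023, 0)
(0.0017, 0.0256, 0.0022, 0)
(0.0018, 0.0256, 0.0022, 0)
-0.5883291441761694
```

```bash
python3 -m inch '[{"gripper":0.04,"tx":0.0018,"ty":0.0256,"tz":-0.005,"spin":0},{"gripper":0.04,"tx":0.0018,"ty":0.0256,"tz":-0.003,"spin":0},{"gripper":0.04,"tx":0.0018,"ty":0.0256,"tz":0,"spin":0},{"gripper":0.04,"tx":0.0018,"ty":0.0256,"tz":0,"spin":0},{"gripper":0.04,"tx":0.0018,"ty":0.0256,"tz":0.007,"spin":0},{"gripper":0.04,"tx":0.0018,"ty":0.0256,"tz":0.008,"spin":0},{"gripper":0.04,"tx":0.0018,"ty":0.0256,"tz":0.009,"spin":-0.6},{"gripper":0.04,"tx":0,"ty":0,"tz":0,"spin":0}]'; python3 s.py; python3 - <<'E'
from plan import *
p,M=cur(); T=np.array([446.9,360.4,45]); print(M.T@(T-p))
y=M[:,1];tgt=np.array([.0715,.9974,0]);a=M[:,2]
tgt-=a*(a@tgt);tgt/=np.linalg.norm(tgt)
print(np.degrees(np.arctan2(np.cross(y,tgt)@a,y@tgt)),y)
E
```

```text
clock: 11.8
eef_pos: [419.0, 364.2, 101.9]
tcp_rot: [-3.13, 0.531, 3.068]
contact_force: [0.2, 0.6, 0.1]
opening: 0.468
q [ 0.994  0.36   2.13  -0.927  0.596  0.271] p [419.  364.2 101.9] x [-0.86   0.063 -0.507] y [ 0.079  0.997 -0.01 ] a [ 0.504 -0.048 -0.862] tilt,az [30.4 -5.5] F [0.2 0.6 0.1] open 39.9 t 11.8
[ 4.56847487 -1.01370758 63.2749947 ]
-0.08794419196960263 [ 0.07903261  0.99682357 -0.00982983]
```

```bash
python3 -m inch '[{"gripper":0.036,"tx":0.001,"ty":0,"tz":0.012,"spin":0},{"gripper":0.036,"tx":0.001,"ty":0,"tz":0.012,"spin":0},{"gripper":0.036,"tx":0.001,"ty":0,"tz":0.012,"spin":0},{"gripper":0.036,"tx":0.001,"ty":-0.001,"tz":0.012,"spin":0},{"gripper":0.036,"tx":0.0006,"ty":0,"tz":0.009,"spin":0},{"gripper":0.036,"tx":0,"ty":0,"tz":0.006,"spin":0},{"gripper":0.036,"tx":0,"ty":0,"tz":0,"spin":0},{"gripper":0.036,"tx":0,"ty":0,"tz":0,"spin":0}]' 60; python3 s.py; python3 - <<'E'
from h import *
f=grab_frame("top");g=grab_frame("scene")
a=cv2.resize(f["pixels"][220:330,130:270,::-1],(764,600),interpolation=3);cv2.imwrite("pics/p2.png",a)
b=cv2.resize(g["pixels"][280:390,160:320,::-1],(800,550),interpolation=3);cv2.imwrite("pics/p2s.png",b)
E
```

```text
clock: 12.6
eef_pos: [446.6, 358.2, 46.1]
tcp_rot: [-3.13, 0.532, 3.066]
contact_force: [-0.6, 0.8, -0.1]
opening: 0.422
q [ 0.938  0.483  2.126 -1.114  0.508  0.437] p [446.6 358.2  46.1] x [-0.859  0.065 -0.507] y [ 0.082  0.997 -0.01 ] a [ 0.505 -0.05  -0.862] tilt,az [30.5 -5.6] F [-0.6  0.8 -0.1] open 36.0 t 12.6
```

View pics/p2.png

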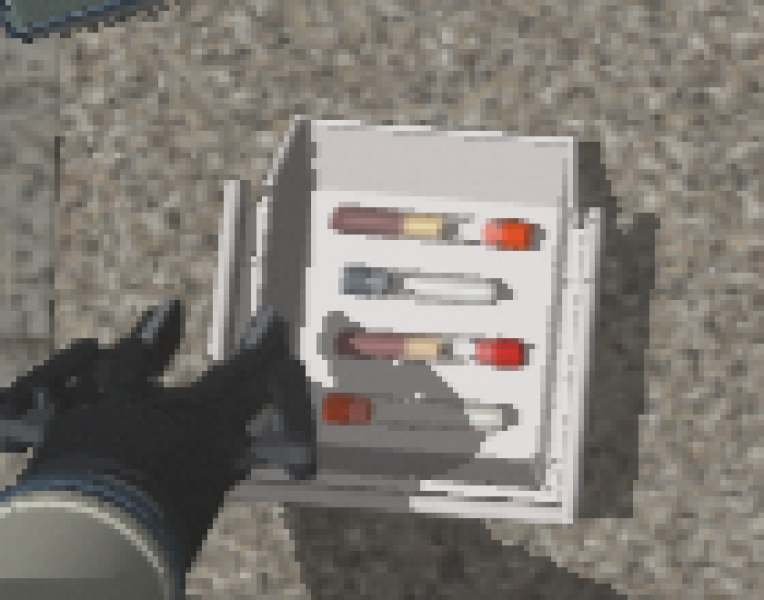

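View pics/p2s.png

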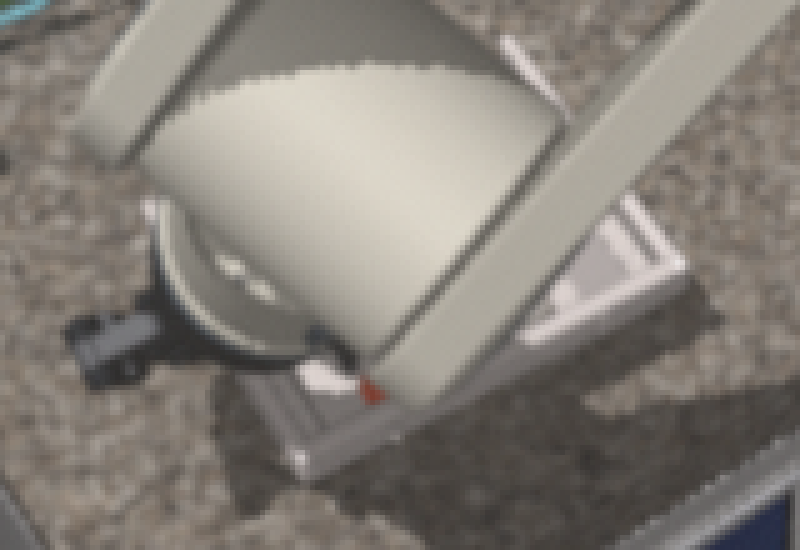

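```bash
python3 -m inch '[{"gripper":0.03,"tx":0,"ty":0.002,"tz":0,"spin":0},{"gripper":0.012,"tx":0,"ty":0,"tz":0,"spin":0},{"gripper":0.0,"tx":0,"ty":0,"tz":0,"spin":0},{"gripper":0.0,"tx":0,"ty":0,"tz":0,"spin":0},{"gripper":0.0,"tx":0,"ty":0,"tz":0,"spin":0},{"gripper":0.0,"tx":0,"ty":0,"tz":0,"spin":0},{"gripper":0.0,"tx":0,"ty":0,"tz":0,"spin":0},{"gripper":0.0,"tx":0,"ty":0,"tz":0,"spin":0}]' 110; python3 s.py
```

```text
clock: 13.5
eef_pos: [446.9, 360.8, 46.3]
tcp_rot: [-3.131, 0.533, 3.066]
contact_force: [-2.5, 1.7, 5.1]
opening: 0.051
q [ 0.94   0.485  2.122 -1.111  0.51   0.436] p [446.9 360.8  46.3] x [-0.859  0.065 -0.508] y [ 0.081  0.997 -0.009] a [ 0.506 -0.049 -0.861] tilt,az [30.5 -5.5] F [-2.5  1.7  5.1] open 4.4 t 13.5
```

```bash
python3 -m inch '[{"gripper":0.0,"tx":-0.001,"ty":0,"tz":-0.002,"spin":0},{"gripper":0.0,"tx":-0.002,"ty":0,"tz":-0.0035,"spin":0},{"gripper":0.0,"tx":-0.003,"ty":0,"tz":-0.005,"spin":0},{"gripper":0.0,"tx":-0.005,"ty":0,"tz":-0.0085,"spin":0},{"gripper":0.0,"tx":-0.005,"ty":0,"tz":-0.0085,"spin":0},{"gripper":0.0,"tx":-0.004,"ty":0,"tz":-0.007,"spin":0},{"gripper":0.0,"tx":-0.001,"ty":0,"tz":-0.002,"spin":0},{"gripper":0.0,"tx":0,"ty":0,"tz":0,"spin":0}]'; python3 s.py; python3 - <<'E'
from h import *
f=grab_frame("top");g=grab_frame("scene")
a=cv2.resize(f["pixels"][220:330,130:270,::-1],(764,600),interpolation=3);cv2.imwrite("pics/p3.png",a)
b=cv2.resize(g["pixels"][260:400,140:320,::-1],(771,600),interpolation=3);cv2.imwrite("pics/p3s.png",b)
E
```

```text
clock: 14.3
eef_pos: [446.4, 361.0, 88.4]
tcp_rot: [-3.131, 0.532, 3.065]
contact_force: [-0.7, -0.1, -2.5]
opening: 0.048
q [ 0.941  0.401  2.109 -0.969  0.56   0.272] p [446.4 361.   88.4] x [-0.859  0.066 -0.508] y [ 0.082  0.997 -0.009] a [ 0.505 -0.049 -0.861] tilt,az [30.5 -5.5] F [-0.7 -0.1 -2.5] open 4.1 t 14.3
```

View pics/p3.png

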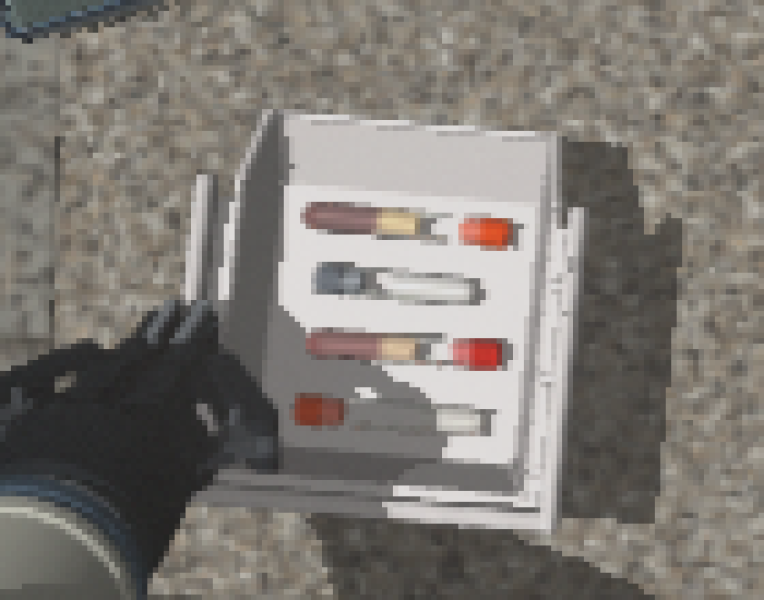

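View pics/p3s.png

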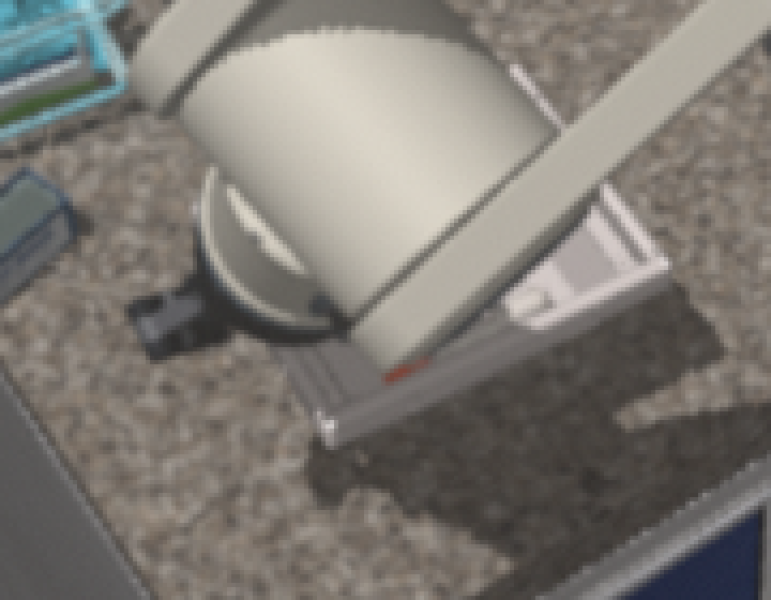

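```bash
cat >pp.py <<'E'
from plan import *
g=np.array([-7.,79.5,46])
X=np.load('X.npy') if __import__('os').path.exists('X.npy') else None
if X is None:
    M=cur()[1]; X=M.T@Rz(np.radians(-4.12)); np.save('X.npy',X); np.save('M0.npy',M)
M0=np.load('M0.npy')
C=np.array([[85,61,14],[85,-61,14],[55,57,0],[55,-57,0],[-85,84,36],[-85,-84,36],[-57,57,0],[-57,-57,0],[40,84,36],[40,-84,36.]])
def tcp_for(ph,tub=np.array([527,-45.]),zmin=138,fw=25):
    Mt=M0@Rz(np.radians(ph));Tt=Mt@X
    lip=Tt@(np.array([85,0,14])-g);fl=Tt[:,0].copy();fl[2]=0;fl/=np.linalg.norm(fl)
    return np.r_[tub-lip[:2]-fw*fl[:2],zmin-min((Tt@(c-g))[2] for c in C)]
def phi():
    M=cur()[1]; y=M[:,1];a=M0[:,2];y0=M0[:,1]
    return np.degrees(np.arctan2(np.cross(y0,y)@a,y0@y))
E
python3 - <<'E'
from pp import *
p,M=cur()
t=tcp_for(60,zmin=145);print(t)
pts=[p+[0,0,20],p+[0,0,55],p+[0,0,95],p+[0,0,130],p+[0,0,150]]
A=pts[-1]
n=11;w=[(.5-.5*np.cos(np.pi*(i+1)/n))*.4+.6*(i+1)/n for i in range(n)]
pts+=[A+(t-A)*k for k in w]
plan(p,M,pts,[0]*5+[5.5]*10+[5])
E
```

```text
[513.04988126  70.32281706 258.64659607]
(-0.0101, -0.0002, -0.0172, 0)
(-0.0178, -0.0003, -0.0302, 0)
(-0.0203, -0.0004, -0.0345, 0)
(-0.0177, -0.0004, -0.0301, 0)
(-0.0102, -0.0002, -0.0173, 0)
(-0.0054, -0.0178, 0.0019, 5.5)
(-0.0089, -0.0214, 0.0024, 5.5)
(-0.0129, -0.0241, 0.0028, 5.5)
(-0.0168, -0.0254, 0.0031, 5.5)
(-0.0204, -0.0252, 0.0033, 5.5)
(-0.0232, -0.0236, 0.0033, 5.5)
(-0.0249, -0.0209, 0.0033, 5.5)
(-0.0251, -0.0172, 0.0031, 5.5)
(-0.0238, -0.0132, 0.0028, 5.5)
(-0.0213, -0.0093, 0.0023, 5.5)
(-0.0177, -0.0057, 0.0019, 5)
```

```bash
python3 -m inch '[{"gripper":0.0,"tx":-0.01,"ty":0,"tz":-0.017,"spin":0},{"gripper":0.0,"tx":-0.018,"ty":0,"tz":-0.03,"spin":0},{"gripper":0.0,"tx":-0.02,"ty":0,"tz":-0.0345,"spin":0},{"gripper":0.0,"tx":-0.018,"ty":0,"tz":-0.03,"spin":0},{"gripper":0.0,"tx":-0.01,"ty":0,"tz":-0.017,"spin":0},{"gripper":0.0,"tx":-0.0054,"ty":-0.0178,"tz":0.0019,"spin":5.5},{"gripper":0.0,"tx":-0.0089,"ty":-0.0214,"tz":0.0024,"spin":5.5},{"gripper":0.0,"tx":-0.0129,"ty":-0.0241,"tz":0.0028,"spin":5.5}]' && python3 -m inch '[{"gripper":0.0,"tx":-0.0168,"ty":-0.0254,"tz":0.0031,"spin":5.5},{"gripper":0.0,"tx":-0.0204,"ty":-0.0252,"tz":0.0033,"spin":5.5},{"gripper":0.0,"tx":-0.0232,"ty":-0.0236,"tz":0.0033,"spin":5.5},{"gripper":0.0,"tx":-0.0249,"ty":-0.0209,"tz":0.0033,"spin":5.5},{"gripper":0.0,"tx":-0.0251,"ty":-0.0172,"tz":0.0031,"spin":5.5},{"gripper":0.0,"tx":-0.0238,"ty":-0.0132,"tz":0.0028,"spin":5.5},{"gripper":0.0,"tx":-0.0213,"ty":-0.0093,"tz":0.0023,"spin":5.5},{"gripper":0.0,"tx":-0.0177,"ty":-0.0057,"tz":0.0019,"spin":5}]'; python3 s.py; python3 - <<'E'
from h import *
import pp
print(pp.phi())
f=grab_frame("top");g=grab_frame("scene")
a=cv2.resize(f["pixels"][170:320,230:430,::-1],(800,600),interpolation=3);cv2.imwrite("pics/p4.png",a)
b=cv2.resize(g["pixels"][130:330,200:467,::-1],(800,600),interpolation=3);cv2.imwrite("pics/p4s.png",b)
E
```

```text
clock: 15.2
eef_pos: [462.1, 294.1, 241.6]
tcp_rot: [2.985, 0.51, 2.731]
contact_force: [0.5, -0.2, -2.0]
opening: 0.047
clock: 16.0
eef_pos: [513.1, 70.2, 257.4]
tcp_rot: [2.675, 0.264, 1.948]
contact_force: [-0.1, 0.6, -3.5]
opening: 0.05
q [ 0.248 -0.07   2.189 -0.341  0.544  0.058] p [513.1  70.2 257.4] x [-0.355  0.898 -0.261] y [0.787 0.438 0.434] a [ 0.504 -0.051 -0.862] tilt,az [30.4 -5.8] F [-0.1  0.6 -3.5] open 4.3 t 16.0
60.24576498603976
```

View pics/p4.png

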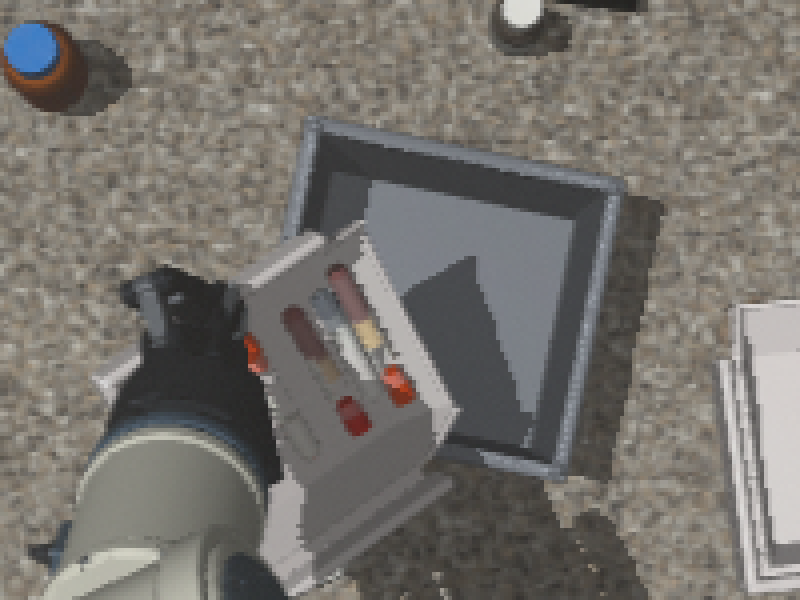

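View pics/p4s.png

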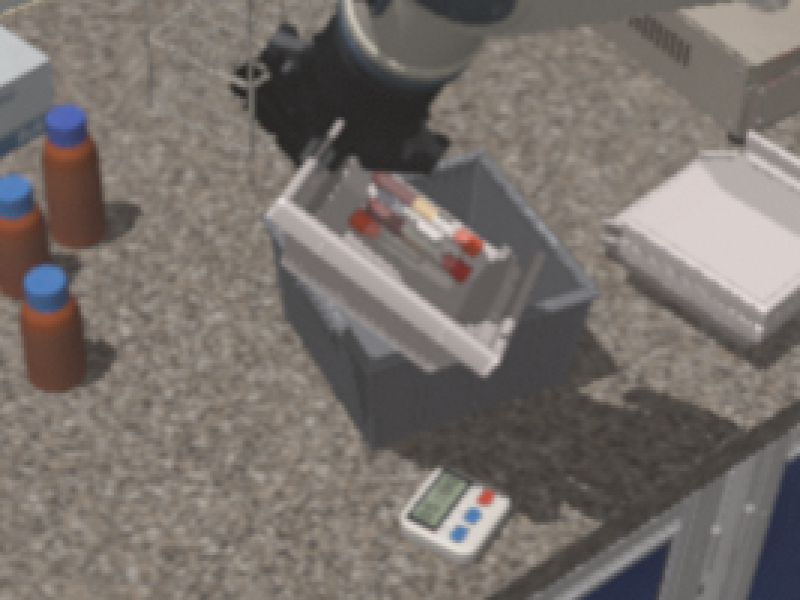

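```bash
cat >>pp.py <<'E'
def tcp2(ph,tub=np.array([527,-45.]),zmin=136,fw=30):
    Mt=M0@Rz(np.radians(ph));Tt=Mt@X
    n=Tt[:2,2]; n=n/np.linalg.norm(n); lip=Tt@(np.array([85,0,14])-g)
    return np.r_[tub-lip[:2]-fw*n,zmin-min((Tt@(c-g))[2] for c in C)]
E
python3 - <<'E'
from pp import *
p,M=cur()
ph=[60.25+7.5*(i+1) for i in range(16)]
T=[tcp2(f) for f in ph]
for i in range(3): T[i]=T[i]*(i+1)/4+(3-i)/4*tcp_for(ph[i],zmin=143)
print(T[-1])
# rows: shift applied in frame before spin
plan(p,M,T,[7.5]*16)
E
```

```text
[ 566.54487836 -126.66719548  234.90577664]
(-0.0114, 0.0153, 0.0071, 7.5)
(-0.012, 0.0144, 0.0068, 7.5)
(-0.0125, 0.0146, 0.0053, 7.5)
(-0.0126, 0.0141, 0.0055, 7.5)
(-0.0121, 0.0087, 0.001, 7.5)
(-0.0121, 0.0086, 0.0013, 7.5)
(-0.0122, 0.0084, 0.0017, 7.5)
(-0.0123, 0.0084, 0.0022, 7.5)
(-0.0124, 0.0083, 0.0024, 7.5)
(-0.0125, 0.0084, 0.0028, 7.5)
(-0.0128, 0.0084, 0.0031, 7.5)
(-0.0128, 0.0086, 0.0032, 7.5)
(-0.013, 0.0088, 0.0035, 7.5)
(-0.0131, 0.009, 0.0035, 7.5)
(-0.0131, 0.0092, 0.0036, 7.5)
(-0.0131, 0.0096, 0.0035, 7.5)
```

```bash
python3 -m inch '[{"gripper":0.0,"tx":-0.0114,"ty":0.0153,"tz":0.0071,"spin":7.5},{"gripper":0.0,"tx":-0.012,"ty":0.0144,"tz":0.0068,"spin":7.5},{"gripper":0.0,"tx":-0.0125,"ty":0.0146,"tz":0.0053,"spin":7.5},{"gripper":0.0,"tx":-0.0126,"ty":0.0141,"tz":0.0055,"spin":7.5},{"gripper":0.0,"tx":-0.0121,"ty":0.0087,"tz":0.001,"spin":7.5},{"gripper":0.0,"tx":-0.0121,"ty":0.0086,"tz":0.0013,"spin":7.5},{"gripper":0.0,"tx":-0.0122,"ty":0.0084,"tz":0.0017,"spin":7.5},{"gripper":0.0,"tx":-0.0123,"ty":0.0084,"tz":0.0022,"spin":7.5}]' ; python3 s.py; python3 - <<'E'
from h import *
f=grab_frame("top");g=grab_frame("scene")
a=cv2.resize(f["pixels"][170:320,230:430,::-1],(800,600),interpolation=3);cv2.imwrite("pics/p5.png",a)
b=cv2.resize(g["pixels"][130:330,200:467,::-1],(800,600),interpolation=3);cv2.imwrite("pics/p5s.png",b)
E
```

```text
clock: 16.9
eef_pos: [602.8, -15.7, 279.0]
tcp_rot: [2.668, -0.248, 1.026]
contact_force: [0.0, 0.1, -2.7]
opening: 0.046
q [-1.000e-03  4.200e-02  2.026e+00 -9.500e-02  5.470e-01  6.720e-01] p [602.8 -15.7 279. ] x [0.502 0.829 0.246] y [ 0.703 -0.557  0.442] a [ 0.504 -0.05  -0.862] tilt,az [30.4 -5.6] F [ 0.   0.1 -2.7] open 3.9 t 16.9
```

View pics/p5.png

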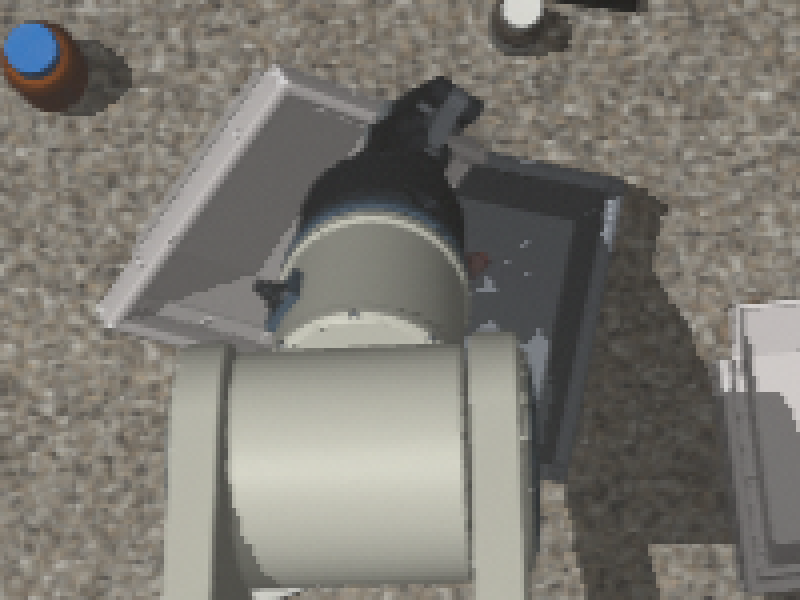

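View pics/p5s.png

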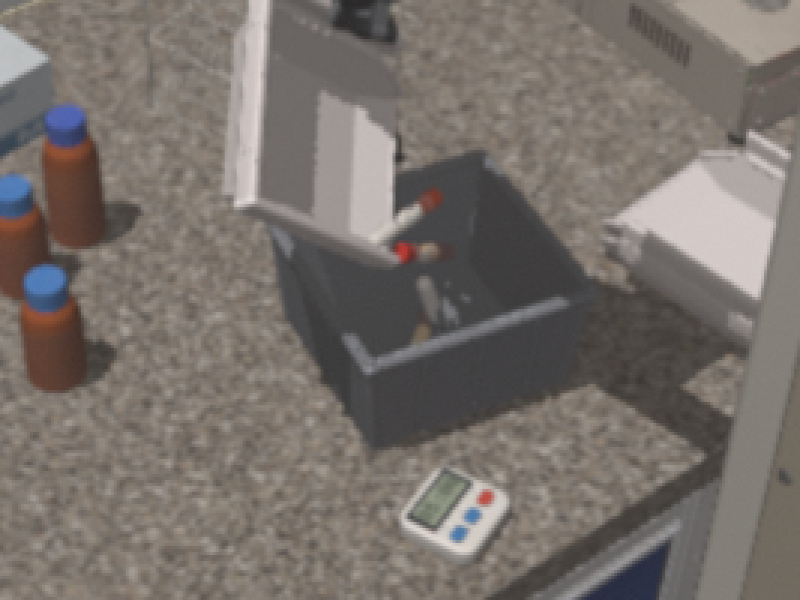

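```bash
python3 -m inch '[{"gripper":0.0,"tx":0,"ty":0,"tz":0,"spin":4},{"gripper":0.0,"tx":0,"ty":0,"tz":0,"spin":4},{"gripper":0.0,"tx":0,"ty":0,"tz":0,"spin":0},{"gripper":0.0,"tx":0,"ty":0,"tz":0,"spin":0},{"gripper":0.0,"tx":0,"ty":0,"tz":0,"spin":0},{"gripper":0.0,"tx":0,"ty":0,"tz":0,"spin":-4},{"gripper":0.0,"tx":0,"ty":0,"tz":0,"spin":-4},{"gripper":0.0,"tx":0,"ty":0,"tz":0,"spin":0}]' ; python3 s.py; python3 - <<'E'
from h import *
f=grab_frame("top");g=grab_frame("scene")
a=cv2.resize(f["pixels"][170:320,230:430,::-1],(800,600),interpolation=3);cv2.imwrite("pics/p6.png",a)
b=cv2.resize(g["pixels"][130:330,200:467,::-1],(800,600),interpolation=3);cv2.imwrite("pics/p6s.png",b)
E
```

```text
clock: 17.8
eef_pos: [602.9, -15.7, 279.6]
tcp_rot: [2.665, -0.246, 1.031]
contact_force: [0.8, 0.7, -2.2]
opening: 0.05
q [-0.     0.04   2.026 -0.095  0.547  0.667] p [602.9 -15.7 279.6] x [0.498 0.832 0.244] y [ 0.705 -0.553  0.445] a [ 0.505 -0.05  -0.862] tilt,az [30.5 -5.6] F [ 0.8  0.7 -2.2] open 4.2 t 17.8
```

View pics/p6s.png

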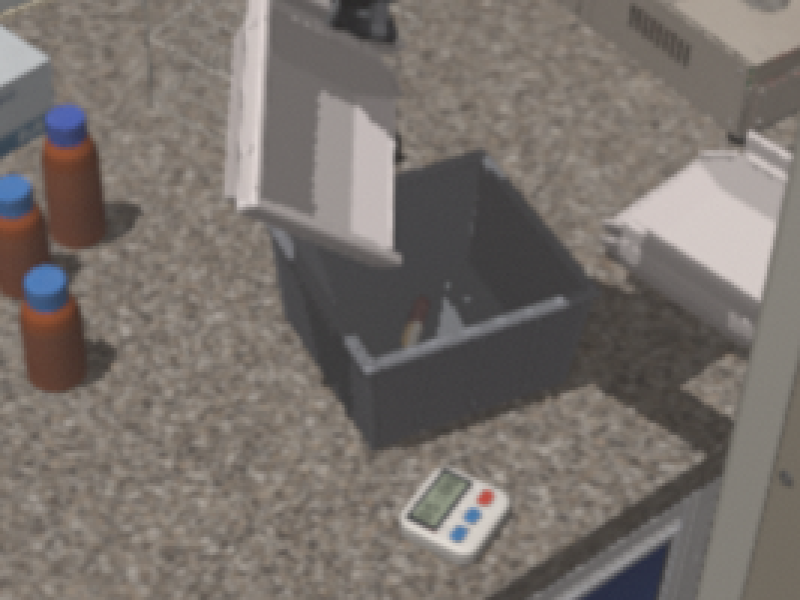

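```bash
python3 - <<'E'
from pp import *
p,M=cur();f0=phi();print(f0)
n=7;T=[]
for i in range(7):
    f=f0-8*(i+1); t=tcp2(f,zmin=150); T.append(t)
k0=T[0]-p; print(k0)
T[0]=p+.5*k0+[0,0,5]
A=np.array([446.9,361,200.]);s=T[-1]
N=9
T+=[s+(A-s)*(i+1)/N for i in range(N)]
rem=f0-56
plan(p,M,T,[-8]*7+[round(-rem/8,2)]*8+[0])
E
```

```text
120.05281387371869
[-3.41349775 13.52094408 13.47925755]
(0.0076, 0.0003, -0.0113, -8)
(0.0174, -0.0142, -0.0045, -8)
(0.0115, -0.0108, -0.0013, -8)
(0.0116, -0.011, -0.0008, -8)
(0.0116, -0.0112, -0.0004, -8)
(0.0117, -0.0109, -0.0006, -8)
(0.0116, -0.0103, -0.0013, -8)
(0.0349, -0.0005, -0.001, np.float64(-8.01))
(0.0346, 0.0044, -0.0009, np.float64(-8.01))
(0.0337, 0.0091, -0.001, np.float64(-8.01))
(0.0321, 0.0138, -0.001, np.float64(-8.01))
(0.0298, 0.0181, -0.0009, np.float64(-8.01))
(0.027, 0.0221, -0.001, np.float64(-8.01))
(0.0237, 0.0256, -0.0009, np.float64(-8.01))
(0.0199, 0.0287, -0.001, np.float64(-8.01))
(0.0157, 0.0312, -0.001, 0)
```

```bash
python3 -m inch '[{"gripper":0.0,"tx":0.0076,"ty":0.0003,"tz":-0.0113,"spin":-8},{"gripper":0.0,"tx":0.0174,"ty":-0.0142,"tz":-0.0045,"spin":-8},{"gripper":0.0,"tx":0.0115,"ty":-0.0108,"tz":-0.0013,"spin":-8},{"gripper":0.0,"tx":0.0116,"ty":-0.011,"tz":-0.0008,"spin":-8},{"gripper":0.0,"tx":0.0116,"ty":-0.0112,"tz":-0.0004,"spin":-8},{"gripper":0.0,"tx":0.0117,"ty":-0.0109,"tz":-0.0006,"spin":-8},{"gripper":0.0,"tx":0.0116,"ty":-0.0103,"tz":-0.0013,"spin":-8},{"gripper":0.0,"tx":0.0349,"ty":-0.0005,"tz":-0.001,"spin":-8}]' && python3 -m inch '[{"gripper":0.0,"tx":0.0346,"ty":0.0044,"tz":-0.001,"spin":-8},{"gripper":0.0,"tx":0.0337,"ty":0.0091,"tz":-0.001,"spin":-8},{"gripper":0.0,"tx":0.0321,"ty":0.0138,"tz":-0.001,"spin":-8},{"gripper":0.0,"tx":0.0298,"ty":0.0181,"tz":-0.001,"spin":-8},{"gripper":0.0,"tx":0.027,"ty":0.0221,"tz":-0.001,"spin":-8},{"gripper":0.0,"tx":0.0237,"ty":0.0256,"tz":-0.001,"spin":-8},{"gripper":0.0,"tx":0.0199,"ty":0.0287,"tz":-0.001,"spin":-8},{"gripper":0.0,"tx":0.0157,"ty":0.0312,"tz":-0.001,"spin":0}]'; python3 s.py; python3 - <<'E'
from h import *
import pp
p,M=pp.cur();print(pp.phi(),(M@pp.X).round(3), M.T@(np.array([446.9,361,60])-p))
f=grab_frame("top");g=grab_frame("scene")
a=cv2.resize(f["pixels"][170:320,130:330,::-1],(800,600),interpolation=3);cv2.imwrite("pics/p7.png",a)
b=cv2.resize(f["pixels"][190:300,280:400,::-1],(654,600),interpolation=3);cv2.imwrite("pics/p7s.png",b)
E
```

```text
clock: 18.7
eef_pos: [537.9, 102.9, 259.5]
tcp_rot: [2.693, 0.298, 2.019]
contact_force: [0.2, 0.7, -1.1]
opening: 0.048
clock: 19.5
eef_pos: [446.0, 362.6, 200.1]
tcp_rot: [-3.13, 0.532, 3.069]
contact_force: [0.7, -0.2, -2.1]
opening: 0.053
q [ 0.944  0.209  2.037 -0.707  0.739 -0.055] p [446.  362.6 200.1] x [-0.859  0.062 -0.508] y [ 0.078  0.997 -0.01 ] a [ 0.505 -0.049 -0.862] tilt,az [30.5 -5.5] F [ 0.7 -0.2 -2.1] open 4.5 t 19.5
-0.18005597853102726 [[ 0.998  0.068 -0.   ]
 [-0.068  0.998  0.   ]
 [ 0.    -0.     1.   ]] [ 7.02468870e+01 -8.05437176e-02  1.21214538e+02]
```

View pics/p7.png

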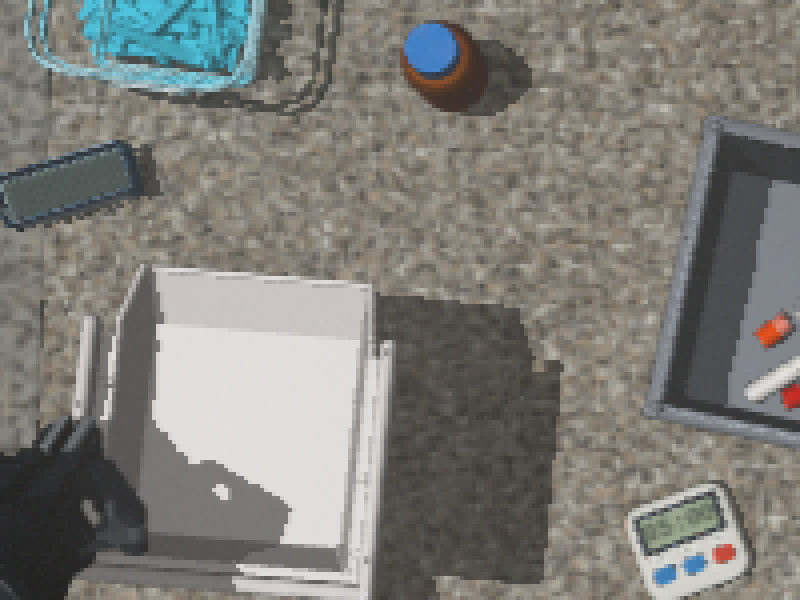

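View pics/p7s.png

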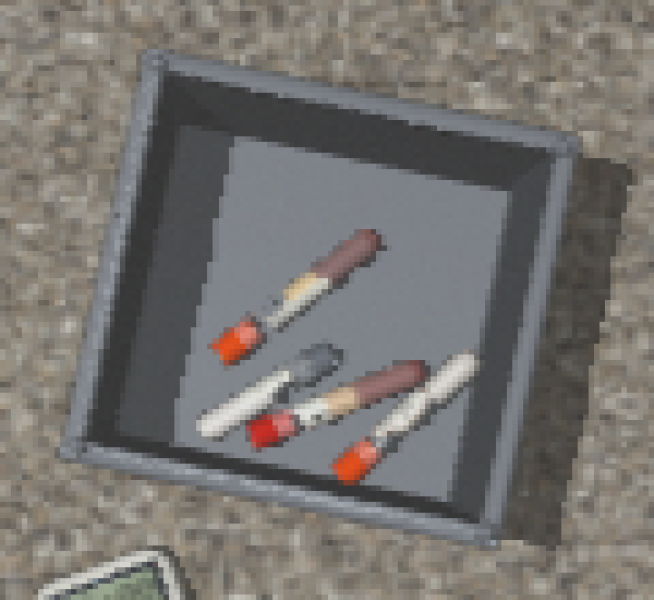

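```bash
python3 -m inch '[{"gripper":0.0,"tx":0.010,"ty":0,"tz":0.0172,"spin":0},{"gripper":0.0,"tx":0.0178,"ty":0,"tz":0.03,"spin":0},{"gripper":0.0,"tx":0.0178,"ty":0,"tz":0.03,"spin":0},{"gripper":0.0,"tx":0.0152,"ty":0,"tz":0.0258,"spin":0},{"gripper":0.0,"tx":0.0076,"ty":0,"tz":0.0129,"spin":0},{"gripper":0.0,"tx":0.003,"ty":0,"tz":0.0052,"spin":0},{"gripper":0.0,"tx":0.0015,"ty":0,"tz":0.0026,"spin":0},{"gripper":0.0,"tx":0,"ty":0,"tz":0,"spin":0}]'; python3 s.py
```

```text
clock: 20.4
eef_pos: [446.9, 359.7, 57.2]
tcp_rot: [-3.131, 0.533, 3.065]
contact_force: [0.8, -0.6, -1.2]
opening: 0.048
q [ 0.939  0.462  2.121 -1.074  0.52   0.392] p [446.9 359.7  57.2] x [-0.859  0.066 -0.508] y [ 0.082  0.997 -0.009] a [ 0.505 -0.049 -0.861] tilt,az [30.5 -5.6] F [ 0.8 -0.6 -1.2] open 4.1 t 20.4
```

```bash
python3 -m inch '[{"gripper":0.0,"tx":0.002,"ty":0,"tz":0.0035,"spin":0},{"gripper":0.0,"tx":0.0015,"ty":0,"tz":0.0026,"spin":0},{"gripper":0.0,"tx":0.001,"ty":0,"tz":0.0017,"spin":0},{"gripper":0.0,"tx":0.0005,"ty":0,"tz":0.0009,"spin":0},{"gripper":0.0,"tx":0.0005,"ty":0,"tz":0.0009,"spin":0},{"gripper":0.0,"tx":0.0,"ty":0,"tz":0,"spin":0},{"gripper":0.0,"tx":0,"ty":0,"tz":0,"spin":0},{"gripper":0.0,"tx":0,"ty":0,"tz":0,"spin":0}]'; python3 s.py
```

```text
clock: 21.2
eef_pos: [446.9, 359.9, 46.2]
tcp_rot: [-3.131, 0.533, 3.066]
contact_force: [-3.3, -0.1, 5.3]
opening: 0.042
q [ 0.939  0.484  2.124 -1.114  0.509  0.438] p [446.9 359.9  46.2] x [-0.859  0.065 -0.508] y [ 0.081  0.997 -0.009] a [ 0.506 -0.049 -0.861] tilt,az [30.5 -5.5] F [-3.3 -0.1  5.3] open 3.6 t 21.2
```

```bash
python3 -m inch '[{"gripper":0.02,"tx":0,"ty":0,"tz":0,"spin":0},{"gripper":0.036,"tx":0,"ty":0,"tz":0,"spin":0},{"gripper":0.036,"tx":0,"ty":0,"tz":0,"spin":0},{"gripper":0.036,"tx":0,"ty":0,"tz":-0.01,"spin":0},{"gripper":0.036,"tx":0.0,"ty":0,"tz":-0.03,"spin":0},{"gripper":0.036,"tx":0.0,"ty":0,"tz":-0.04,"spin":0},{"gripper":0.036,"tx":0,"ty":0,"tz":-0.05,"spin":0},{"gripper":0.036,"tx":0,"ty":0,"tz":-0.05,"spin":0}]' 60; python3 s.py;  python3 - <<'E'
from h import *
f=grab_frame("top");g=grab_frame("scene")
a=cv2.resize(f["pixels"][230:330,155:275,::-1],(720,600),interpolation=3);cv2.imwrite("pics/p8.png",a)
E
```

```text
clock: 22.0
eef_pos: [354.4, 367.7, 201.6]
tcp_rot: [-3.129, 0.531, 3.066]
contact_force: [0.5, 1.6, 1.2]
opening: 0.424
q [ 1.126  0.143  2.116 -0.707  0.823  0.111] p [354.4 367.7 201.6] x [-0.86   0.065 -0.506] y [ 0.082  0.997 -0.011] a [ 0.504 -0.051 -0.862] tilt,az [30.4 -5.7] F [0.5 1.6 1.2] open 36.2 t 22.0
```

View pics/p8.png

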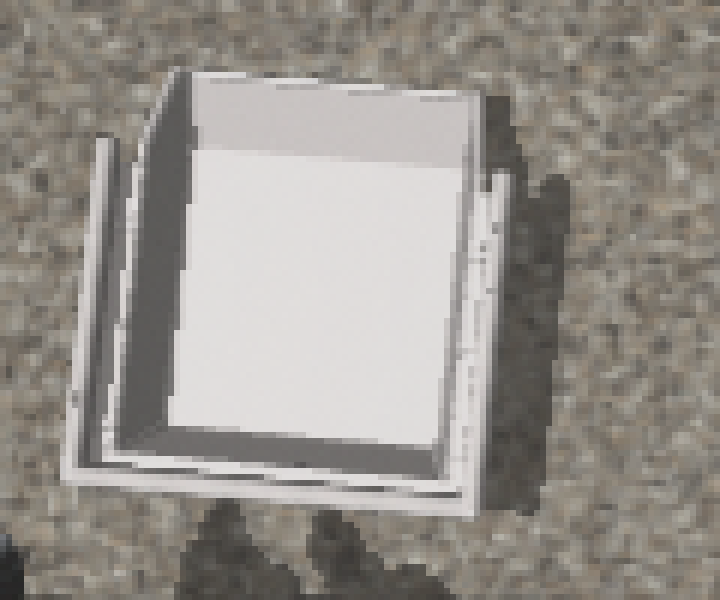

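```bash
python3 - <<'E'
from plan import *
from rig import sense
p,M=cur();T=np.array([140,-10,1030.]);q=sense()['qpos']
N=20
pts=[p+(T-p)*(i+1)/N for i in range(N)];sp=[8.2]*11+[0]*9
plan(p,M,pts,sp)
Mi=M
for i,t in enumerate(pts):
    Mi=Mi@Rz(np.radians(sp[i])); qn,e=ik(q,t,Mi)
    if i%3==1 or i>15: print(i,qn.round(2),round(e,1),np.abs(qn-q).max().round(2))
    q=qn
print(Mi)
E
```

```text
(-0.0131, -0.0199, -0.0401, 8.2)
(-0.0157, -0.0179, -0.0401, 8.2)
(-0.0182, -0.0154, -0.0401, 8.2)
(-0.0202, -0.0127, -0.0401, 8.2)
(-0.0217, -0.0096, -0.0401, 8.2)
(-0.023, -0.0065, -0.0401, 8.2)
(-0.0236, -0.0031, -0.0401, 8.2)
(-0.0238, 0.0003, -0.0401, 8.2)
(-0.0236, 0.0036, -0.0402, 8.2)
(-0.0227, 0.007, -0.0401, 8.2)
(-0.0216, 0.0102, -0.0401, 8.2)
(-0.0199, 0.0131, -0.0401, 0)
(-0.0198, 0.0132, -0.0401, 0)
(-0.0199, 0.0131, -0.0401, 0)
(-0.0199, 0.0131, -0.0401, 0)
(-0.0199, 0.0132, -0.0401, 0)
(-0.0198, 0.0131, -0.0401, 0)
(-0.0199, 0.0131, -0.0401, 0)
(-0.0199, 0.0132, -0.0401, 0)
(-0.0199, 0.0131, -0.0401, 0)
1 [ 1.14 -0.05  2.1  -0.61  0.99  0.25] 0.0 0.09
4 [ 1.16 -0.29  2.01 -0.53  1.28  0.5 ] 0.0 0.1
7 [ 1.18 -0.45  1.85 -0.51  1.56  0.8 ] 0.0 0.1
10 [ 1.23 -0.52  1.63 -0.54  1.84  1.12] 0.0 0.11
13 [ 1.32 -0.52  1.35 -0.63  2.11  1.02] 0.0 0.1
16 [ 1.6  -0.44  0.98 -0.91  2.45  0.92] 0.0 0.14
17 [ 1.86 -0.39  0.83 -1.18  2.6   0.87] 0.0 0.27
18 [ 1.78 -0.32  0.62 -1.3   2.64  0.64] 9.0 0.24
19 [-0.13 -0.27  0.39  0.04  2.49 -0.01] 0.0 1.91
[[ 8.25862916e-02  8.57415263e-01  5.07955284e-01]
 [ 9.96583915e-01 -7.10173073e-02 -4.21549835e-02]
 [-7.07098119e-05  5.09701489e-01 -8.60351316e-01]]
```

```bash
python3 - <<'E'
from plan import *
from rig import sense
p,M=cur();q=sense()['qpos']
W1=np.array([370,-36,400.]);W2=np.array([215,-21,990.])
n1,n2=10,13
pts=[p+(W1-p)*(i+1)/n1 for i in range(n1)]+[W1+(W2-W1)*(i+1)/n2 for i in range(n2)];sp=[8.2]*11+[0]*(n1+n2-11)
plan(p,M,pts,sp)
Mi=M
for i,t in enumerate(pts):
    Mi=Mi@Rz(np.radians(sp[i])); qn,e=ik(q,t,Mi)
    print(i,qn.round(2),round(e,1),np.abs(qn-q).round(2).max(),np.argmax(np.abs(qn-q)/vm),(np.abs(qn-q)/vm).max().round(2))
    q=qn
E
```

```text
(-0.0139, -0.0405, -0.0142, 8.2)
(-0.0196, -0.0381, -0.0142, 8.2)
(-0.0248, -0.0349, -0.0143, 8.2)
(-0.0295, -0.031, -0.0142, 8.2)
(-0.0336, -0.0265, -0.0142, 8.2)
(-0.0371, -0.0214, -0.0142, 8.2)
(-0.0397, -0.0159, -0.0142, 8.2)
(-0.0417, -0.0101, -0.0142, 8.2)
(-0.0426, -0.0041, -0.0143, 8.2)
(-0.0427, 0.0021, -0.0142, 8.2)
(-0.0017, 0.0127, -0.0451, 8.2)
(0.0002, 0.0129, -0.0452, 0)
(0.0001, 0.0128, -0.0451, 0)
(0.0002, 0.0128, -0.0452, 0)
(0.0001, 0.0128, -0.0451, 0)
(0.0002, 0.0129, -0.0452, 0)
(0.0002, 0.0128, -0.0451, 0)
(0.0001, 0.0128, -0.0452, 0)
(0.0002, 0.0129, -0.0451, 0)
(0.0002, 0.0128, -0.0452, 0)
(0.0001, 0.0128, -0.0451, 0)
(0.0002, 0.0128, -0.0452, 0)
(0.0001, 0.0129, -0.0451, 0)
0 [ 1.08  0.05  2.16 -0.69  0.83  0.18] 0.0 0.09 1 0.57
1 [ 1.03 -0.04  2.2  -0.66  0.84  0.23] 0.0 0.09 1 0.59
2 [ 0.96 -0.14  2.23 -0.62  0.86  0.26] 0.0 0.09 1 0.6
3 [ 0.87 -0.23  2.25 -0.57  0.87  0.27] 0.0 0.09 1 0.59
4 [ 0.77 -0.32  2.26 -0.52  0.89  0.26] 0.0 0.1 0 0.67
5 [ 0.64 -0.4   2.26 -0.44  0.9   0.22] 0.0 0.13 0 0.83
6 [ 0.48 -0.46  2.25 -0.35  0.92  0.15] 0.0 0.16 0 1.0
7 [
[... 198 characters left out ...]
0.03] 0.0 0.14 5 0.66
11 [-0.11 -0.61  2.01  0.02  1.2  -0.03] 0.0 0.11 4 0.49
12 [-0.11 -0.62  1.92  0.02  1.31 -0.03] 0.0 0.1 4 0.46
13 [-0.11 -0.63  1.83  0.02  1.4  -0.03] 0.0 0.1 2 0.47
14 [-0.12 -0.62  1.74  0.02  1.5  -0.03] 0.0 0.1 2 0.49
15 [-0.12 -0.61  1.63  0.02  1.59 -0.03] 0.0 0.1 2 0.52
16 [-0.12 -0.59  1.53  0.02  1.68 -0.03] 0.0 0.11 2 0.55
17 [-0.12 -0.57  1.41  0.02  1.77 -0.03] 0.0 0.11 2 0.59
18 [-0.13 -0.54  1.29  0.02  1.86 -0.03] 0.0 0.12 2 0.63
19 [-0.13 -0.5   1.16  0.03  1.95 -0.03] 0.0 0.13 2 0.68
20 [-0.14 -0.45  1.01  0.03  2.05 -0.03] 0.0 0.15 2 0.76
21 [-0.14 -0.39  0.84  0.04  2.16 -0.03] 0.0 0.17 2 0.87
22 [-0.16 -0.31  0.63  0.05  2.28 -0.03] 0.0 0.2 2 1.04
```

```bash
python3 -m inch '[{"gripper":0.036,"tx":-0.0139,"ty":-0.0405,"tz":-0.0142,"spin":8.2},{"gripper":0.036,"tx":-0.0196,"ty":-0.0381,"tz":-0.0142,"spin":8.2},{"gripper":0.036,"tx":-0.0248,"ty":-0.0349,"tz":-0.0142,"spin":8.2},{"gripper":0.036,"tx":-0.0295,"ty":-0.031,"tz":-0.0142,"spin":8.2},{"gripper":0.036,"tx":-0.0336,"ty":-0.0265,"tz":-0.0142,"spin":8.2},{"gripper":0.036,"tx":-0.0371,"ty":-0.0214,"tz":-0.0142,"spin":8.2},{"gripper":0.036,"tx":-0.0397,"ty":-0.0159,"tz":-0.0142,"spin":8.2},{"gripper":0.036,"tx":-0.0417,"ty":-0.0101,"tz":-0.0142,"spin":8.2}]'; python3 s.py
python3 - <<'E'
from plan import *
p,M=cur()
W1=np.array([372,-36,420.]);W2=np.array([215,-21,990.])
n1,n2=3,13
pts=[p+(W1-p)*(i+1)/n1 for i in range(n1)]+[W1+(W2-W1)*(i+1)/n2 for i in range(n2)]
tg=np.array([.98,-.0956,0]);a=M[:,2];t=np.cross(a,np.cross(np.array([0.994,-.0956,0]),a));t/=np.linalg.norm(t);y=M[:,1]
s=np.degrees(np.arctan2(np.cross(y,t)@a,y@t));print(s)
plan(p,M,pts,[s/3]*3+[0]*13)
E
```

```text
clock: 22.9
eef_pos: [367.2, 47.8, 356.0]
tcp_rot: [2.656, 0.228, 1.876]
contact_force: [1.2, -0.0, -0.9]
opening: 0.422
q [ 0.316 -0.501  2.241 -0.259  0.923  0.06 ] p [367.2  47.8 356. ] x [-0.293  0.929 -0.226] y [0.812 0.366 0.455] a [ 0.505 -0.05  -0.861] tilt,az [30.5 -5.6] F [ 1.2 -0.  -0.9] open 36.0 t 22.9
26.21582520308449
(-0.0313, 0.0008, -0.0162, np.float64(8.738608401028163))
(-0.0307, 0.0055, -0.0161, np.float64(8.738608401028163))
(-0.0296, 0.0101, -0.0162, np.float64(8.738608401028163))
(-0.0001, 0.0118, -0.0439, 0)
(-0.0001, 0.0118, -0.0439, 0)
(-0.0, 0.0118, -0.044, 0)
(-0.0001, 0.0119, -0.0439, 0)
(-0.0001, 0.0118, -0.0439, 0)
(-0.0001, 0.0118, -0.044, 0)
(-0.0, 0.0118, -0.0439, 0)
(-0.0001, 0.0118, -0.0439, 0)
(-0.0001, 0.0118, -0.044, 0)
(-0.0001, 0.0118, -0.0439, 0)
(-0.0, 0.0119, -0.0439, 0)
(-0.0001, 0.0118, -0.044, 0)
(-0.0001, 0.0118, -0.0439, 0)
```

```bash
python3 -m inch '[{"gripper":0.036,"tx":-0.0313,"ty":0.0008,"tz":-0.0162,"spin":8.5},{"gripper":0.036,"tx":-0.0307,"ty":0.0055,"tz":-0.0162,"spin":8.5},{"gripper":0.036,"tx":-0.0296,"ty":0.0101,"tz":-0.0162,"spin":8.5},{"gripper":0.036,"tx":0,"ty":0.0118,"tz":-0.044,"spin":0.7},{"gripper":0.036,"tx":0,"ty":0.0118,"tz":-0.044,"spin":0},{"gripper":0.036,"tx":0,"ty":0.0118,"tz":-0.044,"spin":0},{"gripper":0.036,"tx":0,"ty":0.0118,"tz":-0.044,"spin":0},{"gripper":0.036,"tx":0,"ty":0.0118,"tz":-0.044,"spin":0}]' && python3 -m inch '[{"gripper":0.036,"tx":0,"ty":0.0118,"tz":-0.044,"spin":0},{"gripper":0.036,"tx":0,"ty":0.0118,"tz":-0.044,"spin":0},{"gripper":0.036,"tx":0,"ty":0.0118,"tz":-0.044,"spin":0},{"gripper":0.036,"tx":0,"ty":0.0118,"tz":-0.044,"spin":0},{"gripper":0.036,"tx":0,"ty":0.0118,"tz":-0.044,"spin":0},{"gripper":0.036,"tx":0,"ty":0.0118,"tz":-0.044,"spin":0},{"gripper":0.036,"tx":0,"ty":0.0118,"tz":-0.044,"spin":0},{"gripper":0.036,"tx":0,"ty":0.0118,"tz":-0.044,"spin":0}]'; python3 s.py
```

```text
clock: 23.7
eef_pos: [312.3, -27.9, 640.4]
tcp_rot: [2.611, 0.005, 1.478]
contact_force: [1.1, 0.2, 0.7]
opening: 0.422
clock: 24.5
eef_pos: [216.3, -17.4, 991.2]
tcp_rot: [2.61, 0.004, 1.478]
contact_force: [0.3, -0.2, 1.5]
opening: 0.419
q [-0.036 -0.302  0.625 -0.043  2.288  0.019] p [216.3 -17.4 991.2] x [ 0.093  0.996 -0.004] y [ 0.859 -0.078  0.507] a [ 0.504 -0.051 -0.862] tilt,az [30.4 -5.7] F [ 0.3 -0.2  1.5] open 35.8 t 24.5
```

```bash
python3 -m inch '[{"gripper":0.036,"tx":0,"ty":0.045,"tz":-0.02,"spin":0},{"gripper":0.036,"tx":0,"ty":0.048,"tz":-0.01,"spin":0},{"gripper":0.036,"tx":0,"ty":0.049,"tz":-0.005,"spin":0},{"gripper":0.036,"tx":0,"ty":0.05,"tz":0,"spin":0},{"gripper":0.036,"tx":0,"ty":0.05,"tz":0,"spin":0},{"gripper":0.036,"tx":0,"ty":0.05,"tz":0,"spin":0},{"gripper":0.036,"tx":0,"ty":0.05,"tz":0,"spin":0},{"gripper":0.036,"tx":0,"ty":0.05,"tz":0,"spin":0}]'; python3 s.py
```

```text
clock: 25.3
eef_pos: [477.9, -41.2, 1043.8]
tcp_rot: [2.504, 0.004, 1.478]
contact_force: [0.5, -1.1, 0.4]
opening: 0.423
q [-8.200e-02  1.800e-01  6.000e-02 -1.300e-02  2.265e+00 -1.000e-03] p [ 477.9  -41.2 1043.8] x [ 0.093  0.996 -0.004] y [ 0.8   -0.073  0.595] a [ 0.592 -0.058 -0.804] tilt,az [36.5 -5.6] F [ 0.5 -1.1  0.4] open 36.1 t 25.3
```

```bash
cat > cal.py <<'E'
from sim import *
lo[2]=.0602;hi[4]=2.688
C=[([-1.13439608e+00,2.57143771e-01,9.25585850e-01,0,1.95820076e+00,-2.4e-03],[(0,0,-50,0)]*8,[.426,.060,2.688]),
([-1.13522936e+00,4.25880327e-01,6.01469595e-02,6.7e-04,2.68785914e+00,-2.67e-03],[(0,-30,-50,0)]*8,[.1285,.060,2.688]),
([-1.13718327e+00,1.28473097e-01,6.01188743e-02,1.38e-03,2.68810098e+00,-3.8e-03],[(0,40,-40,0)]*6,[.162,.06,2.688]),
([-1.138,.162,.0602,.003,2.688,-.003],[(0,50,-10,0)]*8,[.366,.06,2.688]),
([-0.036,-0.302,0.625,-0.043,2.288,0.019],[(0,45,-20,0),(0,48,-10,0),(0,49,-5,0)]+[(0,50,0,0)]*5,[.18,.06,2.265])]
def score(fn):
    e=0;o=[]
    for q,rows,t in C:
        v=np.array(q,float)
        for r in rows: v=fn(v,r)
        e+=np.sum((v[[1,2,4]]-t)**2);o.append(v[[1,2,4]].round(3).tolist())
    return e,o
if __name__=="__main__":
    out=[]
    for W in(.2,.35,.5,1):
      for lam in(.0025,.01,.02,.04,.08,.16):
        for n in (1,3,10):
          for gain in (.5,1):
            e,o=score(lambda v,r:dstep(v,r,W,lam,n,gain)); out.append((e,W,lam,n,gain,o))
    out.sort(key=lambda z:z[0])
    for o in out[:6]:print(o)
    for W in (150,250,400,600,1000): print('LS',W,score(lambda v,r:step(v,r,W)))
E
python3 cal.py
```

```text
(np.float64(0.08912057740742073), 1, 0.08, 10, 0.5, [[0.435, 0.06, 2.641], [0.067, 0.063, 2.688], [0.284, 0.06, 2.662], [0.485, 0.06, 2.471], [0.234, 0.06, 2.324]])
(np.float64(0.0951308120330489), 1, 0.08, 10, 1, [[0.465, 0.06, 2.667], [0.062, 0.072, 2.688], [0.285, 0.06, 2.664], [0.486, 0.06, 2.471], [0.251, 0.06, 2.345]])
(np.float64(0.10148402032742729), 1, 0.08, 3, 1, [[0.382, 0.133, 2.583], [0.067, 0.061, 2.688], [0.283, 0.06, 2.661], [0.485, 0.06, 2.47], [0.216, 0.06, 2.299]])
(np.float64(0.11007664726532573), 1, 0.16, 10, 1, [[0.43, 0.06, 2.636], [0.033, 0.166, 2.688], [0.239, 0.06, 2.617], [0.445, 0.06, 2.431], [0.221, 0.06, 2.308]])
(np.float64(0.11546550521473671), 1, 0.04, 3, 1, [[0.46, 0.06, 2.671], [0.104, 0.06, 2.688], [0.353, 0.06, 2.688], [0.557, 0.06, 2.541], [0.273, 0.06, 2.366]])
(np.float64(0.11743480755536254), 0.5, 0.04, 10, 0.5, [[0.448, 0.06, 2.625], [0.075, 0.06, 2.688], [0.312, 0.06, 2.648], [0.503, 0.06, 2.439], [0.247, 0.06, 2.288]])
LS 150 (np.float64(2.177512622389848), [[0.288, 0.06, 2.284], [-0.156, 0.06, 2.531], [-0.075, 0.06, 1.921], [0.158, 0.06, 1.707], [0.053, 0.06, 1.793]])
LS 250 (np.float64(1.1158589364792975), [[0.33, 0.06, 2.4], [-0.075, 0.06, 2.688], [0.001, 0.06, 2.141], [0.23, 0.06, 1.951], [0.098, 0.06, 1.968]])
LS 400 (np.float64(0.46204458253215736), [[0.377, 0.06, 2.519], [-0.071, 0.21, 2.688], [0.098, 0.06, 2.376], [0.317, 0.06, 2.189], [0.151, 0.06, 2.139]])
LS 600 (np.float64(0.31299930278274946), [[0.405, 0.06, 2.586], [-0.071, 0.357, 2.688], [0.157, 0.06, 2.501], [0.37, 0.06, 2.317], [0.185, 0.06, 2.236]])
LS 1000 (np.float64(0.31529469324463516), [[0.423, 0.06, 2.625], [-0.066, 0.467, 2.688], [0.191, 0.06, 2.569], [0.403, 0.06, 2.388], [0.207, 0.06, 2.294]])
```

```bash
python3 - <<'E'
from sim import *
lo[2]=.0602;hi[4]=2.688
q0=np.array([-.082,.18,.0602,-.013,2.265,-.001])
for ang in range(0,360,20):
    # world direction angle in plane: 0=out, 90=up
    v=q0.copy();o=[]
    for i in range(16):
        M=FK(v)[1];az=np.radians(-5.6)
        dw=50*np.array([np.cos(np.radians(ang))*np.cos(az),np.cos(np.radians(ang))*np.sin(az),np.sin(np.radians(ang))])
        r=M.T@dw; v=dstep(v,(*r,0),1,.08,6,.7)
        if i%4==3:o.append(round(tilt(FK(v)[1])[0],1))
    p=FK(v)[0];print(ang,o,v[1:5].round(2),np.hypot(*p[:2]).round(),p[2].round())
E
```

```text
0 [np.float64(35.3), np.float64(33.9), np.float64(32.2), np.float64(30.2)] [ 0.87  0.06 -0.    1.69] 1037.0 614.0
20 [np.float64(34.5), np.float64(32.3), np.float64(30.0), np.float64(27.7)] [ 0.75  0.06 -0.    1.85] 944.0 705.0
40 [np.float64(33.8), np.float64(31.0), np.float64(28.3), np.float64(25.5)] [ 0.6   0.06 -0.01  2.04] 815.0 811.0
60 [np.float64(33.3), np.float64(30.2), np.float64(27.0), np.float64(23.8)] [ 0.42  0.06 -0.01  2.24] 654.0 908.0
80 [np.float64(33.2), np.float64(29.8), np.float64(26.3), np.float64(22.6)] [ 0.24  0.06 -0.02  2.44] 472.0 983.0
100 [np.float64(33.4), np.float64(30.0), np.float64(26.3), np.float64(22.3)] [ 0.06  0.06 -0.03  2.63] 282.0 1028.0
120 [np.float64(33.9), np.float64(30.9), np.float64(27.3), np.float64(29.9)] [-0.13  0.06 -0.04  2.69] 123.0 1057.0
140 [np.float64(34.8), np.float64(32.4), np.float64(34.2), np.float64(40.2)] [-0.31  0.06 -0.02  2.69] 16.0 1067.0
160 [np.float64(35.9), np.float64(34.5), np.float64(40.5), np.float64(48.8)] [-0.46  0.06 -0.02  2.69] 132.0 1056.0
180 [np.float64(36.0), np.float64(36.1), np.float64(41.2), np.float
[... 269 characters left out ...]
.0 716.0
240 [np.float64(34.3), np.float64(33.6), np.float64(33.4), np.float64(26.3)] [-0.92  1.99 -0.02  1.61] 162.0 517.0
260 [np.float64(34.2), np.float64(33.4), np.float64(33.1), np.float64(32.9)] [-0.54  2.11 -0.02  1.  ] 389.0 437.0
280 [np.float64(34.3), np.float64(33.4), np.float64(33.0), np.float64(32.8)] [ 0.03  1.71 -0.01  0.82] 680.0 430.0
300 [np.float64(34.7), np.float64(33.8), np.float64(33.3), np.float64(33.2)] [ 0.48  1.   -0.01  1.09] 946.0 500.0
320 [np.float64(35.5), np.float64(35.0), np.float64(35.1), np.float64(35.7)] [ 0.89  0.13 -0.    1.5 ] 1094.0 582.0
340 [np.float64(36.3), np.float64(35.7), np.float64(34.7), np.float64(33.3)] [ 0.93  0.06 -0.    1.57] 1089.0 569.0
```

```bash
python3 -m inch '[{"gripper":0.036,"tx":0,"ty":0.03,"tz":-0.04,"spin":0},{"gripper":0.036,"tx":0,"ty":0.03,"tz":-0.04,"spin":0},{"gripper":0.036,"tx":0,"ty":0.03,"tz":-0.04,"spin":0},{"gripper":0.036,"tx":0,"ty":0.03,"tz":-0.04,"spin":0},{"gripper":0.036,"tx":0,"ty":0.03,"tz":-0.04,"spin":0},{"gripper":0.036,"tx":0,"ty":0.03,"tz":-0.04,"spin":0},{"gripper":0.036,"tx":0,"ty":0.03,"tz":-0.04,"spin":0},{"gripper":0.036,"tx":0,"ty":0.03,"tz":-0.04,"spin":0}]'; python3 s.py
```

```text
clock: 26.1
eef_pos: [380.5, -31.5, 1129.9]
tcp_rot: [2.265, 0.004, 1.479]
contact_force: [-0.2, 0.4, 0.5]
opening: 0.416
q [-6.800e-02  2.900e-02  5.900e-02 -2.500e-02  2.176e+00 -2.000e-03] p [ 380.5  -31.5 1129.9] x [ 0.092  0.996 -0.004] y [ 0.637 -0.056  0.769] a [ 0.765 -0.073 -0.64 ] tilt,az [50.2 -5.4] F [-0.2  0.4  0.5] open 35.6 t 26.1
```

```bash
cat >> cal.py <<'E'
C.append(([-.082,.18,.0602,-.013,2.265,-.001],[(0,30,-40,0)]*8,[.029,.06,2.176]))
def astep(q,row,W=.6,lam=1e-4,n=20,order='all',mx=9):
    p,Rm=FK(q); tx,ty,tz,sp=row
    pt=p+Rm@np.array([tx,ty,tz]); Rt=Rm@Rz(np.radians(sp)); v=q.copy();free=np.ones(6,bool)
    for i in range(n):
        while True:
            r=err(v,pt,Rt,W)
            J=np.array([(r-err(v+1e-5*np.eye(6)[k],pt,Rt,W))/1e-5 for k in range(6)]).T
            J[:,~free]=0
            dq=np.clip(J.T@np.linalg.solve(J@J.T+lam*np.eye(6),r),-mx,mx)
            bad=free&(((v+dq<lo-1e-9))|((v+dq>hi+1e-9)))
            if not bad.any(): v=v+dq;break
            w=np.clip(v+dq,lo,hi)
            v[bad]=w[bad];free&=~bad
    dq=v-q; k=max(1,np.max(np.abs(dq)/vm)); return q+dq/k
if __name__=="__main__":
    print('active set')
    for W in(.2,.35,.5,.7,1):
        for lam in (1e-6,1e-3,.01,.05):
          for mx in (9,):
            e,o=score(lambda v,r:astep(v,r,W,lam,10,mx=mx));print(W,lam,round(e,3),o)
E
sed -i '0,/if __name__/s/if __name__=="__main__"/if 0/' cal.py; python3 cal.py
```

```text
active set
0.2 1e-06 0.546 [[0.439, 0.06, 2.688], [-0.092, 0.06, 2.688], [0.168, 0.06, 2.688], [0.463, 0.06, 2.688], [0.277, 0.06, 2.688], [0.221, 0.06, 2.688]]
0.2 0.001 0.481 [[0.342, 0.06, 2.357], [-0.092, 0.06, 2.688], [0.168, 0.06, 2.688], [0.463, 0.06, 2.688], [0.078, 0.06, 1.957], [-0.093, 0.06, 1.745]]
0.2 0.01 1.713 [[0.341, 0.06, 2.356], [-0.092, 0.06, 2.688], [-0.038, 0.06, 2.031], [0.193, 0.06, 1.833], [0.079, 0.06, 1.945], [-0.093, 0.06, 1.745]]
0.2 0.05 1.781 [[0.302, 0.06, 2.343], [-0.092, 0.06, 2.688], [-0.038, 0.06, 2.031], [0.193, 0.06, 1.833], [0.071, 0.06, 1.875], [-0.094, 0.06, 1.745]]
0.35 1e-06 0.496 [[0.434, 0.06, 2.688], [-0.034, 0.06, 2.688], [0.164, 0.06, 2.688], [0.43, 0.06, 2.688], [0.234, 0.06, 2.688], [0.174, 0.06, 2.688]]
0.35 0.001 0.099 [[0.425, 0.06, 2.688], [-0.034, 0.06, 2.688], [0.164, 0.06, 2.688], [0.43, 0.06, 2.688], [0.132, 0.06, 2.142], [-0.04, 0.06, 1.962]]
0.35 0.01 0.454 [[0.391, 0.06, 2.489], [-0.034, 0.06, 2.688], [0.164, 0.06, 2.688], [0.293, 0.06, 2.129], [0.132, 0.06, 2.138], [-0.04, 0.06, 1.962]]
0.35 0.05 0.613 [[0.371, 0.06, 2.487
[... 1178 characters left out ...]
.594], [0.119, 0.06, 2.688], [0.171, 0.06, 2.529], [0.383, 0.06, 2.346], [0.188, 0.06, 2.27], [0.045, 0.06, 2.212]]
1 1e-06 0.494 [[0.412, 0.06, 2.688], [0.216, 0.06, 2.688], [0.145, 0.06, 2.688], [0.286, 0.06, 2.688], [-0.011, 0.06, 2.688], [-0.016, 0.06, 2.688]]
1 0.001 0.029 [[0.412, 0.06, 2.688], [0.216, 0.06, 2.688], [0.145, 0.06, 2.688], [0.286, 0.06, 2.688], [0.192, 0.06, 2.316], [0.072, 0.06, 2.277]]
1 0.01 0.035 [[0.441, 0.06, 2.61], [0.216, 0.06, 2.688], [0.145, 0.06, 2.688], [0.286, 0.06, 2.688], [0.193, 0.06, 2.315], [0.072, 0.06, 2.277]]
1 0.05 0.133 [[0.433, 0.06, 2.616], [0.216, 0.06, 2.688], [0.191, 0.06, 2.569], [0.403, 0.06, 2.388], [0.2, 0.06, 2.304], [0.072, 0.06, 2.277]]
```

```bash
cat >beam.py <<'E'
from cal import *
from rig import sense
import warnings;warnings.filterwarnings("ignore")
q0=np.clip(sense()['qpos'],lo,hi)
az=np.radians(-5.5)
def dirw(ang,mag): return mag*np.array([np.cos(ang)*np.cos(az),np.cos(ang)*np.sin(az),np.sin(ang)])
beam=[(0,q0,[])]
for dep in range(9):
    new=[]
    for c,q,h in beam:
        for ang in range(0,360,30):
            v=q.copy();ok=True
            for i in range(4):
                M=FK(v)[1];v=astep(v,(*(M.T@dirw(np.radians(ang),50)),0),.63,1e-3,5)
            if v[1]<-.85 or FK(v)[0][2]<400: continue
            ps=v[1]+v[2]+v[4]; t=abs(np.degrees(np.pi-ps))
            new.append((t+25*(2.688-v[4])*(t>3),v,h+[ang]))
    new.sort(key=lambda z:z[0]); beam=[];seen=set()
    for z in new:
        k=tuple((z[1][[1,2,4]]/.06).round());
        if k in seen: continue
        seen.add(k);beam.append(z)
        if len(beam)>=14:break
    b=min(beam,key=lambda z:abs(np.pi-z[1][[1,2,4]].sum()))
    for z in (beam[0],b): print(dep,round(np.degrees(np.pi-z[1][[1,2,4]].sum()),1),z[1][[1,2,4]].round(2),FK(z[1])[0].round(),z[2])
E
time timeout 500 python3 beam.py
```

```text
0 50.2 [-0.19  0.12  2.33] [ 182.  -16. 1129.] [180]
0 50.1 [-0.39  0.84  1.82] [ 312.  -26. 1019.] [240]
1 51.0 [-0.35  0.06  2.54] [ -12.    2. 1103.] [180, 180]
1 50.2 [-0.28  0.26  2.29] [ 149.  -13. 1116.] [240, 150]
2 39.5 [-0.3   0.06  2.69] [-6.000e+00  1.000e+00  1.067e+03] [180, 180, 60]
2 39.5 [-0.3   0.06  2.69] [-6.000e+00  1.000e+00  1.067e+03] [180, 180, 60]
3 32.1 [-0.17  0.06  2.69] [  93.   -9. 1062.] [180, 180, 60, 30]
3 32.1 [-0.17  0.06  2.69] [  93.   -9. 1062.] [180, 180, 60, 30]
4 25.4 [-0.05  0.06  2.69] [ 181.  -17. 1046.] [180, 180, 60, 30, 30]
4 25.4 [-0.05  0.06  2.69] [ 181.  -17. 1046.] [180, 180, 60, 30, 30]
5 19.4 [0.05 0.06 2.69] [ 259.  -25. 1022.] [180, 180, 60, 30, 30, 30]
5 19.4 [0.05 0.06 2.69] [ 259.  -25. 1022.] [180, 180, 60, 30, 30, 30]
6 14.0 [0.15 0.06 2.69] [325. -31. 995.] [180, 180, 60, 30, 30, 30, 30]
6 14.0 [0.15 0.06 2.69] [325. -31. 995.] [180, 180, 60, 30, 30, 30, 30]
7 6.3 [0.28 0.06 2.69] [416. -40. 945.] [180, 180, 60, 30, 30, 30, 30, 0]
7 6.3 [0.28 0.06 2.69] [416. -40. 945.] [180, 180, 60, 30, 30, 30, 30, 0]
8 -0.0 [0.39 0.06 2.69] [485. -47. 895.] [180, 180, 60, 30, 30, 30, 0, 30, 0]
8 -0.0 [0.39 0.06 2.69] [485. -47. 895.] [180, 180, 60, 30, 30, 30, 0, 30, 0]
real	1m33.685s
user	1m33.681s
sys	0m0.130s
```

```bash
python3 -m inch '[{"gripper":0.036,"tx":0,"ty":-0.032,"tz":-0.038,"spin":0},{"gripper":0.036,"tx":0,"ty":-0.032,"tz":-0.038,"spin":0},{"gripper":0.036,"tx":0,"ty":-0.032,"tz":-0.038,"spin":0},{"gripper":0.036,"tx":0,"ty":-0.032,"tz":-0.038,"spin":0},{"gripper":0.036,"tx":0,"ty":-0.032,"tz":-0.038,"spin":0},{"gripper":0.036,"tx":0,"ty":-0.032,"tz":-0.038,"spin":0},{"gripper":0.036,"tx":0,"ty":-0.032,"tz":-0.038,"spin":0},{"gripper":0.036,"tx":0,"ty":-0.032,"tz":-0.038,"spin":0}]'; python3 s.py
```

```text
clock: 26.9
eef_pos: [3.5, 1.1, 1106.4]
tcp_rot: [2.254, 0.002, 1.479]
contact_force: [0.6, -0.6, 0.1]
opening: 0.417
q [-9.300e-02 -3.320e-01  5.900e-02 -0.000e+00  2.527e+00 -2.000e-03] p [3.5000e+00 1.1000e+00 1.1064e+03] x [ 0.092  0.996 -0.002] y [ 0.629 -0.057  0.775] a [ 0.772 -0.072 -0.631] tilt,az [50.8 -5.3] F [ 0.6 -0.6  0.1] open 35.6 t 26.9
```

```bash
python3 -m inch '[{"gripper":0.036,"tx":0,"ty":0.049,"tz":-0.008,"spin":0},{"gripper":0.036,"tx":0,"ty":0.049,"tz":-0.01,"spin":0},{"gripper":0.036,"tx":0,"ty":0.048,"tz":-0.013,"spin":0},{"gripper":0.036,"tx":0,"ty":0.047,"tz":-0.016,"spin":0},{"gripper":0.036,"tx":0,"ty":0.0495,"tz":0.007,"spin":0},{"gripper":0.036,"tx":0,"ty":0.0495,"tz":0.006,"spin":0},{"gripper":0.036,"tx":0,"ty":0.0495,"tz":0.004,"spin":0},{"gripper":0.036,"tx":0,"ty":0.0495,"tz":0.003,"spin":0}]'; python3 s.py
```

```text
clock: 27.7
eef_pos: [247.9, -21.2, 1187.6]
tcp_rot: [2.079, 0.002, 1.479]
contact_force: [0.3, -0.2, 0.3]
opening: 0.421
q [-9.70e-02 -1.30e-01  5.90e-02  5.00e-03  2.15e+00 -1.00e-03] p [ 247.9  -21.2 1187.6] x [ 0.091  0.996 -0.002] y [ 0.485 -0.043  0.873] a [ 0.87  -0.081 -0.487] tilt,az [60.9 -5.3] F [ 0.3 -0.2  0.3] open 36.0 t 27.7
```

```bash
python3 - <<'E'
from cal import *
from rig import sense
q=np.clip(sense()['qpos'],lo,hi)
az=np.radians(-5.3)
def rows(ang,n,q,mag=50):
    for i in range(n):
        M=FK(q)[1];a=np.radians(ang);d=mag*np.array([np.cos(a)*np.cos(az),np.cos(a)*np.sin(az),np.sin(a)])
        q=astep(q,(*(M.T@d),0),.63,1e-3,6)
        print(ang,i,q[[0,1,2,3,4]].round(3),FK(q)[0].round(),round(tilt(FK(q)[1])[0],1))
    return q
for ang in (180,190,200):
    v=rows(ang,14,q)
E
```

```text
180 0 [-0.095 -0.178  0.06   0.003  2.195] [ 199.  -18. 1184.] 60.9
180 1 [-9.400e-02 -2.250e-01  6.000e-02  2.000e-03  2.239e+00] [ 149.  -14. 1180.] 61.1
180 2 [-9.400e-02 -2.720e-01  6.000e-02  1.000e-03  2.282e+00] [ 101.   -9. 1173.] 61.4
180 3 [-9.300e-02 -3.190e-01  6.000e-02  1.000e-03  2.323e+00] [  53.   -5. 1164.] 61.7
180 4 [-9.300e-02 -3.660e-01  6.000e-02  1.000e-03  2.363e+00] [   7.   -0. 1153.] 62.1
180 5 [-9.300e-02 -4.120e-01  6.000e-02  1.000e-03  2.402e+00] [ -39.    4. 1141.] 62.6
180 6 [-9.300e-02 -4.580e-01  6.000e-02  1.000e-03  2.439e+00] [ -83.    8. 1127.] 63.1
180 7 [-9.300e-02 -5.040e-01  6.000e-02  1.000e-03  2.475e+00] [-126.   12. 1111.] 63.6
180 8 [-9.300e-02 -5.490e-01  6.000e-02  1.000e-03  2.509e+00] [-167.   16. 1094.] 64.2
180 9 [-9.300e-02 -6.200e-01  6.000e-02  1.000e-03  2.688e+00] [-251.   24. 1025.] 58.1
180 10 [-9.300e-02 -6.560e-01  6.000e-02  1.000e-03  2.688e+00] [-277.   26. 1015.] 60.2
180 11 [-9.300e-02 -6.920e-01  6.000e-02  1.000e-03  2.688e+00] [-303.   28. 1005.] 62.2
180 12 [-9.300e-02 -7.270e-01  6.000e-02  1.000e-03  2.688e+00
[... 1852 characters left out ...]
.8
200 6 [-9.300e-02 -6.750e-01  5.080e-01  1.000e-03  2.246e+00] [ -79.    8. 1068.] 60.8
200 7 [-9.300e-02 -7.160e-01  4.900e-01  1.000e-03  2.305e+00] [-126.   12. 1051.] 60.8
200 8 [-9.300e-02 -7.480e-01  4.560e-01  1.000e-03  2.373e+00] [-173.   16. 1033.] 60.8
200 9 [-9.30e-02 -7.71e-01  4.01e-01  1.00e-03  2.45e+00] [-220.   21. 1016.] 60.8
200 10 [-9.30e-02 -7.81e-01  3.21e-01  1.00e-03  2.54e+00] [-267.   25.  999.] 60.8
200 11 [-9.300e-02 -7.690e-01  1.960e-01  1.000e-03  2.653e+00] [-313.   29.  982.] 60.8
200 12 [-9.300e-02 -8.170e-01  2.000e-01  1.000e-03  2.688e+00] [-350.   33.  956.] 61.3
200 13 [-9.300e-02 -7.750e-01  6.000e-02  1.000e-03  2.688e+00] [-360.   34.  977.] 66.9
```

```bash
cat >beam2.py <<'E'
from cal import *
from rig import sense
import warnings;warnings.filterwarnings("ignore")
lo[1]=-.918
q0=np.clip(sense()['qpos'],lo,hi);az=np.radians(-5.3)
def dirw(ang,mag): return mag*np.array([np.cos(ang)*np.cos(az),np.cos(ang)*np.sin(az),np.sin(ang)])
res={}
# start from several j3 at j2 limit, psi fixed
for j3 in (.9,1.2,1.5,1.8,2.1):
    ps=q0[[1,2,4]].sum(); q=np.array([-.093,-.917,j3,0,ps+.917-j3,0])
    if q[4]>2.68 or q[4]<0: continue
    for ang in range(150,300,15):
        v=q.copy();o=[]
        for i in range(8):
            M=FK(v)[1];v=astep(v,(*(M.T@dirw(np.radians(ang),50)),0),.63,1e-3,6);o.append(round(tilt(FK(v)[1])[0],0))
        print(j3,FK(q)[0].round(),ang,o,v[1:5].round(2),FK(v)[0].round())
E
python3 beam2.py
```

```text
0.9 [-101.    9.  968.] 150 [np.float64(61.0), np.float64(61.0), np.float64(61.0), np.float64(61.0), np.float64(60.0), np.float64(61.0), np.float64(62.0), np.float64(64.0)] [-0.72  0.06 -0.    2.69] [-321.   30.  997.]
0.9 [-101.    9.  968.] 165 [np.float64(61.0), np.float64(61.0), np.float64(61.0), np.float64(61.0), np.float64(62.0), np.float64(63.0), np.float64(65.0), np.float64(67.0)] [-0.77  0.06 -0.    2.69] [-359.   33.  978.]
0.9 [-101.    9.  968.] 180 [np.float64(61.0), np.float64(61.0), np.float64(61.0), np.float64(61.0), np.float64(61.0), np.float64(66.0), np.float64(68.0), np.float64(70.0)] [-0.83  0.06 -0.    2.69] [-398.   37.  956.]
0.9 [-101.    9.  968.] 195 [np.float64(60.0), np.float64(60.0), np.float64(60.0), np.float64(60.0), np.float64(60.0), np.float64(60.0), np.float64(62.0), np.float64(63.0)] [-0.92  0.27 -0.    2.69] [-396.   37.  914.]
0.9 [-101.    9.  968.] 210 [np.float64(60.0), np.float64(59.0), np.float64(58.0), np.float64(58.0), np.float64(58.0), np.float64(58.0), np.float64(59.0), np.float64(60.0)] [-0.92  0.33 -0.    2.69] [-381.   35.  910.]
0.9 [
[... 8933 characters left out ...]
 np.float64(55.0)] [-0.92  2.66  0.03  0.45] [304. -29. 298.]
2.1 [327. -30. 605.] 255 [np.float64(60.0), np.float64(60.0), np.float64(59.0), np.float64(59.0), np.float64(59.0), np.float64(59.0), np.float64(57.0), np.float64(55.0)] [-0.92  2.66  0.    0.43] [306. -29. 302.]
2.1 [327. -30. 605.] 270 [np.float64(61.0), np.float64(60.0), np.float64(60.0), np.float64(60.0), np.float64(60.0), np.float64(60.0), np.float64(58.0), np.float64(57.0)] [-0.54  2.66 -0.    0.03] [383. -36. 286.]
2.1 [327. -30. 605.] 285 [np.float64(61.0), np.float64(61.0), np.float64(61.0), np.float64(61.0), np.float64(61.0), np.float64(61.0), np.float64(59.0), np.float64(57.0)] [-0.52  2.66 -0.    0.  ] [389. -36. 285.]
```

```bash
cat >beam3.py <<'E'
from cal import *
import warnings;warnings.filterwarnings("ignore")
from rig import sense
lo[1]=-.918;hi[4]=2.688
qs=np.clip(sense()['qpos'],lo,hi);az=np.radians(-5.3)
def dirw(ang,mag): return mag*np.array([np.cos(ang)*np.cos(az),np.cos(ang)*np.sin(az),np.sin(ang)])
ps=qs[[1,2,4]].sum()
def blk(q,ang,n=4):
    v=q.copy()
    for i in range(n):
        M=FK(v)[1];v=astep(v,(*(M.T@dirw(np.radians(ang),50)),0),.63,1e-3,5)
    return v
if __name__=="__main__":
    q0=np.array([-.093,-.915,1.6,0,ps+.915-1.6,0]);print(FK(q0)[0],tilt(FK(q0)[1]))
    beam=[(0,q0,[])]
    for dep in range(10):
        new=[]
        for c,q,h in beam:
            for ang in (150,180,195,210,225,240,255,270,300):
                v=blk(q,ang);p=FK(v)[0]
                r=np.cos(az)*p[0]+np.sin(az)*p[1]
                if p[2]<600 or r<-130 or v[2]<.15 or v[4]>2.6 or abs(v[3])>.3: continue
                new.append((abs(np.degrees(np.pi-v[[1,2,4]].sum())),v,h+[ang]))
        new.sort(key=lambda z:z[0]);beam=[];seen=set()
        for z in new:
            k=tuple((z[1][[1,2,4]]/.08).round())
            if k in seen: continue
            seen.add(k);beam.append(z)
            if len(beam)>=10:break
        z=beam[0];print(dep,round(z[0],1),z[1][1:5].round(2),FK(z[1])[0].round(),z[2])
        if z[0]<1.5:break
E
timeout 560 python3 beam3.py
```

```text
[206.11143881 -19.22381806 819.14711597] (np.float64(60.82424761268725), np.float64(-5.328507494716657))
0 53.3 [-0.92  1.59 -0.    1.54] [175. -16. 786.] [225]
1 45.7 [-0.92  1.58 -0.    1.69] [142. -13. 755.] [225, 225]
2 38.1 [-0.92  1.58 -0.    1.82] [109. -10. 724.] [225, 225, 225]
3 30.5 [-0.92  1.6  -0.    1.93] [ 78.  -7. 692.] [225, 225, 225, 225]
4 23.1 [-0.92  1.63 -0.    2.02] [ 52.  -5. 658.] [225, 225, 225, 225, 225]
5 15.8 [-0.92  1.7  -0.    2.08] [ 32.  -3. 619.] [225, 225, 225, 225, 225, 225]
6 8.8 [-0.92  1.67 -0.    2.23] [-18.   2. 621.] [225, 225, 225, 225, 225, 225, 210]
7 2.3 [-0.92  1.64 -0.    2.38] [-67.   6. 629.] [225, 225, 225, 225, 225, 225, 210, 210]
8 1.2 [-0.92  1.58 -0.    2.5 ] [-107.   10.  649.] [225, 225, 225, 225, 210, 225, 210, 255, 210]
```

```bash
python3 -m inch '[{"gripper":0.036,"tx":0,"ty":-0.0427,"tz":0.0178,"spin":0},{"gripper":0.036,"tx":0,"ty":-0.0427,"tz":0.0178,"spin":0},{"gripper":0.036,"tx":0,"ty":-0.0427,"tz":0.0178,"spin":0},{"gripper":0.036,"tx":0,"ty":-0.0427,"tz":0.0178,"spin":0},{"gripper":0.036,"tx":0,"ty":-0.0427,"tz":0.0178,"spin":0},{"gripper":0.036,"tx":0,"ty":-0.0427,"tz":0.0178,"spin":0},{"gripper":0.036,"tx":0,"ty":-0.0427,"tz":0.0178,"spin":0},{"gripper":0.036,"tx":0,"ty":-0.0427,"tz":0.0178,"spin":0}]'; python3 s.py
```

```text
clock: 28.5
eef_pos: [209.4, -18.1, 885.0]
tcp_rot: [2.079, 0.001, 1.479]
contact_force: [-0.2, 0.7, 0.8]
opening: 0.421
q [-0.09  -0.828  1.432 -0.002  1.474 -0.   ] p [209.4 -18.1 885. ] x [ 0.091  0.996 -0.001] y [ 0.485 -0.043  0.874] a [ 0.87  -0.081 -0.487] tilt,az [60.9 -5.3] F [-0.2  0.7  0.8] open 35.9 t 28.5
```

```bash
python3 -m inch '[{"gripper":0.036,"tx":0,"ty":-0.048,"tz":-0.014,"spin":0},{"gripper":0.036,"tx":0,"ty":-0.048,"tz":-0.014,"spin":0},{"gripper":0.036,"tx":0,"ty":-0.048,"tz":-0.013,"spin":0},{"gripper":0.036,"tx":0,"ty":-0.048,"tz":-0.012,"spin":0},{"gripper":0.036,"tx":0,"ty":-0.049,"tz":-0.01,"spin":0},{"gripper":0.036,"tx":0,"ty":-0.049,"tz":-0.009,"spin":0},{"gripper":0.036,"tx":0,"ty":-0.049,"tz":-0.007,"spin":0},{"gripper":0.036,"tx":0,"ty":-0.0495,"tz":-0.006,"spin":0}]'; python3 s.py
```

```text
clock: 29.3
eef_pos: [76.1, -6.9, 817.3]
tcp_rot: [2.315, 0.001, 1.48]
contact_force: [0.1, -0.1, 0.2]
opening: 0.422
q [-0.084 -0.924  1.398 -0.006  1.841  0.002] p [ 76.1  -6.9 817.3] x [ 0.091  0.996 -0.001] y [ 0.675 -0.061  0.735] a [ 0.732 -0.067 -0.678] tilt,az [47.3 -5.3] F [ 0.1 -0.1  0.2] open 36.0 t 29.3
```

```bash
python3 -m inch '[{"gripper":0.036,"tx":0,"ty":-0.0495,"tz":0.007,"spin":0},{"gripper":0.036,"tx":0,"ty":-0.049,"tz":0.009,"spin":0},{"gripper":0.036,"tx":0,"ty":-0.0485,"tz":0.01,"spin":0},{"gripper":0.036,"tx":0,"ty":-0.0485,"tz":0.012,"spin":0},{"gripper":0.036,"tx":0,"ty":-0.048,"tz":0.013,"spin":0},{"gripper":0.036,"tx":0,"ty":-0.0475,"tz":0.015,"spin":0},{"gripper":0.036,"tx":0,"ty":-0.047,"tz":0.016,"spin":0},{"gripper":0.036,"tx":0,"ty":-0.0465,"tz":0.018,"spin":0}]'; python3 s.py
```

```text
clock: 30.1
eef_pos: [26.7, -2.7, 742.6]
tcp_rot: [2.588, 0.001, 1.48]
contact_force: [-0.2, -0.0, 0.1]
opening: 0.422
q [-0.081 -0.923  1.451 -0.007  2.06   0.005] p [ 26.7  -2.7 742.6] x [ 0.091  0.996 -0.001] y [ 0.847 -0.077  0.525] a [ 0.523 -0.048 -0.851] tilt,az [31.7 -5.3] F [-0.2 -0.   0.1] open 36.0 t 30.1
```

```bash
python3 -m inch '[{"gripper":0.036,"tx":0,"ty":-0.047,"tz":0.015,"spin":0},{"gripper":0.036,"tx":0,"ty":-0.0465,"tz":0.017,"spin":0},{"gripper":0.036,"tx":0,"ty":-0.046,"tz":0.018,"spin":0},{"gripper":0.036,"tx":0,"ty":-0.0455,"tz":0.02,"spin":0},{"gripper":0.036,"tx":0,"ty":-0.0445,"tz":0.022,"spin":0},{"gripper":0.036,"tx":0,"ty":-0.044,"tz":0.023,"spin":0},{"gripper":0.036,"tx":0,"ty":-0.043,"tz":0.025,"spin":0},{"gripper":0.036,"tx":0,"ty":-0.042,"tz":0.026,"spin":0}]'; python3 s.py
```

```text
clock: 30.9
eef_pos: [-30.9, 2.5, 689.2]
tcp_rot: [2.844, 0.001, 1.48]
contact_force: [0.2, -0.4, -0.5]
opening: 0.421
q [-0.079 -0.923  1.507 -0.005  2.26   0.008] p [-30.9   2.5 689.2] x [ 0.091  0.996 -0.001] y [ 0.952 -0.086  0.293] a [ 0.292 -0.027 -0.956] tilt,az [17.1 -5.3] F [ 0.2 -0.4 -0.5] open 36.0 t 30.9
```

```bash
python3 -m inch '[{"gripper":0.036,"tx":0,"ty":-0.044,"tz":0.0235,"spin":0},{"gripper":0.036,"tx":0,"ty":-0.0435,"tz":0.0245,"spin":0},{"gripper":0.036,"tx":0,"ty":-0.043,"tz":0.0255,"spin":0},{"gripper":0.036,"tx":0,"ty":-0.042,"tz":0.027,"spin":0},{"gripper":0.036,"tx":0,"ty":-0.041,"tz":0.028,"spin":0},{"gripper":0.036,"tx":0,"ty":-0.0405,"tz":0.029,"spin":0},{"gripper":0.036,"tx":0,"ty":-0.04,"tz":0.03,"spin":0},{"gripper":0.036,"tx":0,"ty":-0.039,"tz":0.031,"spin":0}]'; python3 s.py
```

```text
clock: 31.7
eef_pos: [-97.3, 8.5, 664.1]
tcp_rot: [3.079, 0.001, 1.48]
contact_force: [-0.5, -0.1, -0.4]
opening: 0.42
q [-7.700e-02 -9.230e-01  1.540e+00 -2.000e-03  2.461e+00  1.100e-02] p [-97.3   8.5 664.1] x [ 0.091  0.996 -0.001] y [ 0.994 -0.09   0.063] a [ 0.063 -0.006 -0.998] tilt,az [ 3.6 -5.8] F [-0.5 -0.1 -0.4] open 35.9 t 31.7
```

```bash
python3 -m inch '[{"gripper":0.036,"tx":0,"ty":-0.038,"tz":0.032,"spin":0},{"gripper":0.036,"tx":0,"ty":-0.038,"tz":0.033,"spin":0},{"gripper":0.036,"tx":0,"ty":-0.005,"tz":0.005,"spin":0},{"gripper":0.036,"tx":0,"ty":0.045,"tz":0,"spin":0},{"gripper":0.036,"tx":0,"ty":0.05,"tz":0.0,"spin":0},{"gripper":0.036,"tx":0,"ty":0.05,"tz":0.0,"spin":0},{"gripper":0.036,"tx":0,"ty":0.05,"tz":0,"spin":0},{"gripper":0.036,"tx":0,"ty":0.05,"tz":0,"spin":0}]'; python3 s.py
```

```text
clock: 32.5
eef_pos: [134.2, -12.8, 660.6]
tcp_rot: [3.134, 0.001, 1.477]
contact_force: [-0.1, 0.4, 0.6]
opening: 0.421
q [-1.050e-01 -5.730e-01  1.541e+00 -1.000e-03  2.166e+00 -1.200e-02] p [134.2 -12.8 660.6] x [ 0.093  0.996 -0.001] y [ 0.996 -0.093  0.007] a [ 0.007 -0.001 -1.   ] tilt,az [  0.4 -10.6] F [-0.1  0.4  0.6] open 35.9 t 32.5
```

```bash
python3 - <<'E'
from h import *
f=grab_frame("top")
print(sense()['clock'])
I=f["pixels"][:,:,::-1]
cv2.imwrite("pics/p9.png",cv2.resize(I[230:330,155:255],None,fx=6,fy=6,interpolation=3))
cv2.imwrite("pics/p9b.png",cv2.resize(I[230:330,400:500],None,fx=6,fy=6,interpolation=3))
E
```

```text
32.55
```

View pics/p9.png

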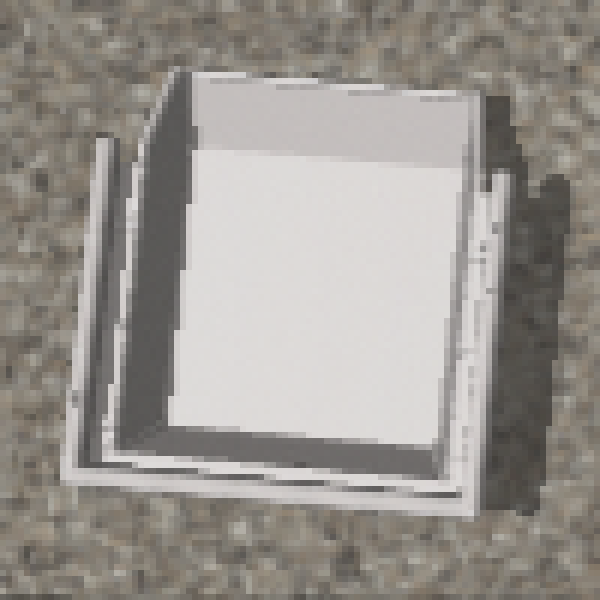

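View pics/p9b.png

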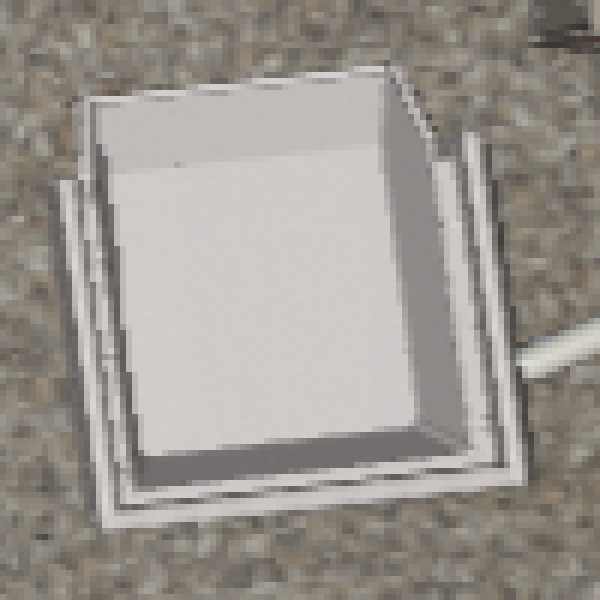

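```bash
python3 - <<'E'
from h import *
f=grab_frame("top")
d=lambda a,ox,oy:np.array(a)/6.-.417+[ox,oy]
M=np.array([[-85,84,54],[-85,-84,54],[85,61,14],[85,-61,14]],float)
v1,e=fit(f,M,d([(62,485),(476,517),(180,70),(482,94)],155,230),[449,280,-.07]);print(v1,e.round(2).tolist())
M2=M+[0,0,18]
v2,e=fit(f,M2,d([(102,528),(526,485),(82,98),(393,68)],400,230),[450,-296,.11]);print(v2,e.round(2).tolist())
# back rim inner-edge & top samples overlay
S=np.array([[-85,84,54],[-85,-84,54],[-76,-75,54],[-76,75,54]])
L=[np.array([[-85,84,54],[45,84,54.]]),np.array([[-85,-84,54],[45,-84,54.]]),np.array([[85,61,14],[85,-61,14.]]),S,np.array([[57,57,3],[57,-57,3],[-57,-57,3],[-57,57,3.]])]
I=cv2.resize(f["pixels"][:,:,::-1],None,fx=4,fy=4,interpolation=3)
for v,z in((v1,0),(v2,18)):
    for l in L: cv2.polylines(I,[np.int32(4*(proj(f,tf(*v,l+[0,0,z]))+.5))],len(l)>2,(0,255,0),1)
cv2.imwrite("pics/o10.png",np.hstack([I[920:1320,620:1020],I[920:1320,1600:2000]]))
np.savez("poses2.npz",tray=v1,stack=v2)
E
```

```text
[ 4.49236335e+02  2.81938494e+02 -7.27609913e-02] [[-0.55, -0.15], [0.73, 0.19], [0.55, 0.04], [-0.73, -0.08]]
[ 4.51660005e+02 -2.96756241e+02  1.09727846e-01] [[-0.56, 0.28], [0.39, 0.06], [1.13, -0.1], [-0.78, -0.27]]
```

View pics/o10.png

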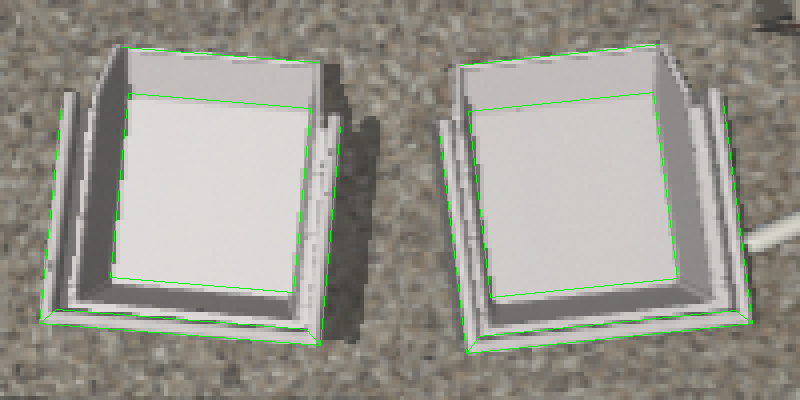

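```bash
python3 -m inch '[{"gripper":0.036,"tx":0.023,"ty":0.0147,"tz":0.0394,"spin":0},{"gripper":0.036,"tx":0.023,"ty":0.0147,"tz":0.0394,"spin":0},{"gripper":0.036,"tx":0.023,"ty":0.0147,"tz":0.0394,"spin":0},{"gripper":0.036,"tx":0.023,"ty":0.0147,"tz":0.0394,"spin":0},{"gripper":0.036,"tx":0.023,"ty":0.0147,"tz":0.0394,"spin":0},{"gripper":0.036,"tx":0.023,"ty":0.0147,"tz":0.0394,"spin":0},{"gripper":0.036,"tx":0.023,"ty":0.0147,"tz":0.0394,"spin":0},{"gripper":0.036,"tx":0.023,"ty":0.0147,"tz":0.0394,"spin":0}]'; python3 s.py; python3 - <<'E'
from plan import *
p,M=cur();T=np.array([368.9,287.8,110]);N=7
plan(p,M,[p+(T-p)*(i+1)/N for i in range(N)],[-.4]*3+[0]*4)
E
```

```text
clock: 33.4
eef_pos: [268.0, 160.3, 345.7]
tcp_rot: [3.134, 0.0, 1.481]
contact_force: [1.5, 0.2, 0.4]
opening: 0.424
q [ 0.539 -0.294  2.052 -0.005  1.378  0.63 ] p [268.  160.3 345.7] x [ 0.09   0.996 -0.   ] y [ 0.996 -0.09   0.008] a [ 0.008 -0.001 -1.   ] tilt,az [ 0.4 -6.7] F [1.5 0.2 0.4] open 36.2 t 33.4
(0.0194, 0.0125, 0.0338, -0.4)
(0.0194, 0.0125, 0.0337, -0.4)
(0.0193, 0.0128, 0.0338, -0.4)
(0.0191, 0.0128, 0.0338, 0)
(0.0192, 0.0129, 0.0338, 0)
(0.0192, 0.0128, 0.0337, 0)
(0.0192, 0.0129, 0.0338, 0)
```

```bash
python3 -m inch '[{"gripper":0.036,"tx":0.0194,"ty":0.0125,"tz":0.0338,"spin":-0.5},{"gripper":0.036,"tx":0.0194,"ty":0.0125,"tz":0.0338,"spin":-0.5},{"gripper":0.036,"tx":0.0193,"ty":0.0128,"tz":0.0338,"spin":0},{"gripper":0.036,"tx":0.0192,"ty":0.0128,"tz":0.0338,"spin":0},{"gripper":0.036,"tx":0.0192,"ty":0.0129,"tz":0.0338,"spin":0},{"gripper":0.036,"tx":0.0192,"ty":0.0128,"tz":0.0338,"spin":0},{"gripper":0.036,"tx":0.0192,"ty":0.0129,"tz":0.0338,"spin":0},{"gripper":0.036,"tx":0,"ty":0,"tz":0,"spin":0}]'; python3 s.py; python3 - <<'E'
from plan import *
p,M=cur();T=np.array([368.9,287.8,42]);print(M.T@(T-p), np.degrees(np.arctan2(M[1,1],M[0,1])))
E
```

```text
clock: 34.2
eef_pos: [368.3, 286.9, 106.9]
tcp_rot: [3.139, 0.005, 1.498]
contact_force: [-0.9, -0.2, 0.5]
opening: 0.417
q [ 0.662  0.282  2.071 -0.007  0.79   0.74 ] p [368.3 286.9 106.9] x [ 0.073  0.997 -0.005] y [ 0.997 -0.073  0.002] a [ 0.002 -0.005 -1.   ] tilt,az [  0.3 -67.9] F [-0.9 -0.2  0.5] open 35.6 t 34.2
[ 1.21778329  0.34342573 64.92669653] -4.164010844140151
```

```bash
python3 -m inch '[{"gripper":0.036,"tx":0.001,"ty":0,"tz":0.012,"spin":0},{"gripper":0.036,"tx":0,"ty":0,"tz":0.014,"spin":0},{"gripper":0.036,"tx":0,"ty":0,"tz":0.014,"spin":0},{"gripper":0.036,"tx":0,"ty":0,"tz":0.012,"spin":0},{"gripper":0.036,"tx":0,"ty":0,"tz":0.008,"spin":0},{"gripper":0.036,"tx":0,"ty":0,"tz":0.005,"spin":0},{"gripper":0.036,"tx":0,"ty":0,"tz":0,"spin":0},{"gripper":0.02,"tx":0,"ty":0,"tz":0,"spin":0}]' 80; python3 s.py; python3 - <<'E'
from h import *
f=grab_frame("top")
cv2.imwrite("pics/p11.png",cv2.resize(f["pixels"][230:340,145:265,::-1],None,fx=5,fy=5,interpolation=3))
E
```

```text
clock: 35.0
eef_pos: [369.6, 287.7, 46.4]
tcp_rot: [3.134, 0.001, 1.497]
contact_force: [-0.8, 0.4, 0.4]
opening: 0.268
q [ 0.662  0.391  2.106 -0.009  0.64   0.743] p [369.6 287.7  46.4] x [ 0.073  0.997 -0.001] y [ 0.997 -0.073  0.007] a [ 0.007 -0.001 -1.   ] tilt,az [ 0.4 -8.3] F [-0.8  0.4  0.4] open 22.9 t 35.0
```

View pics/p11.png

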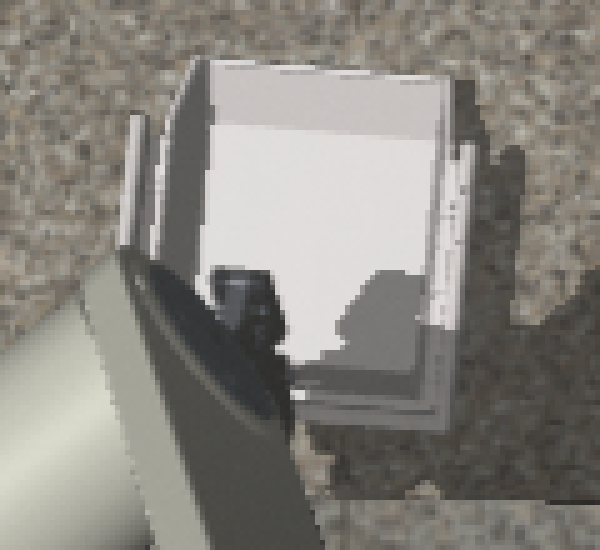

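```bash
python3 -m inch '[{"gripper":0.02,"tx":0,"ty":-0.0005,"tz":0.003,"spin":0},{"gripper":0.015,"tx":0,"ty":0,"tz":0.001,"spin":0},{"gripper":0.0,"tx":0,"ty":0,"tz":0,"spin":0},{"gripper":0.0,"tx":0,"ty":0,"tz":0,"spin":0},{"gripper":0.0,"tx":0,"ty":0,"tz":0,"spin":0},{"gripper":0.0,"tx":0,"ty":0,"tz":0,"spin":0},{"gripper":0.0,"tx":0,"ty":0,"tz":0,"spin":0},{"gripper":0.0,"tx":0,"ty":0,"tz":0,"spin":0}]' 80; python3 s.py
```

```text
clock: 35.85
eef_pos: [368.9, 287.6, 42.2]
tcp_rot: [3.135, 0.001, 1.497]
contact_force: [-1.5, -0.9, 5.9]
opening: 0.074
q [ 0.663  0.398  2.109 -0.009  0.63   0.743] p [368.9 287.6  42.2] x [ 0.073  0.997 -0.001] y [ 0.997 -0.073  0.007] a [ 0.007 -0.001 -1.   ] tilt,az [  0.4 -12. ] F [-1.5 -0.9  5.9] open 6.3 t 35.85
```

```bash
python3 -m inch '[{"gripper":0.0,"tx":0,"ty":0,"tz":-0.01,"spin":0},{"gripper":0.0,"tx":0,"ty":0,"tz":-0.03,"spin":0},{"gripper":0.0,"tx":0,"ty":0,"tz":-0.045,"spin":0},{"gripper":0.0,"tx":0,"ty":0,"tz":-0.045,"spin":0},{"gripper":0.0,"tx":-0.01,"ty":0,"tz":-0.03,"spin":0},{"gripper":0.0,"tx":-0.025,"ty":0,"tz":-0.005,"spin":-1},{"gripper":0.0,"tx":-0.035,"ty":0,"tz":0,"spin":-1},{"gripper":0.0,"tx":-0.04,"ty":0,"tz":0,"spin":-1}]'; python3 s.py; python3 - <<'E'
from h import *
f=grab_frame("top");g=grab_frame("scene")
cv2.imwrite("pics/p12.png",cv2.resize(g["pixels"][200:400,150:400,::-1],None,fx=3,fy=3,interpolation=3))
from plan import *
p,M=cur();T=np.array([371.7,-305.7,200])
N=11;w=[.0+ (i+1)/N for i in range(N)]
plan(p,M,[p+(T-p)*k for k in w],[-.9]*8+[0]*3)
print(np.degrees(np.arctan2(M[1,1],M[0,1])))
E
```

```text
clock: 36.65
eef_pos: [361.7, 177.5, 208.0]
tcp_rot: [3.133, 0.0, 1.552]
contact_force: [1.0, -0.1, -2.1]
opening: 0.076
q [ 0.456  0.021  2.107 -0.005  1.006  0.477] p [361.7 177.5 208. ] x [ 0.019  1.    -0.   ] y [ 1.    -0.019  0.008] a [ 0.008 -0.001 -1.   ] tilt,az [ 0.5 -3.9] F [ 1.  -0.1 -2.1] open 6.5 t 36.65
(-0.0436, 0.002, 0.0008, -0.9)
(-0.0437, 0.0013, 0.0008, -0.9)
(-0.0436, 0.0006, 0.0008, -0.9)
(-0.0437, -0.0, 0.0008, -0.9)
(-0.0437, -0.0008, 0.0008, -0.9)
(-0.0436, -0.0014, 0.0008, -0.9)
(-0.0436, -0.0021, 0.0008, -0.9)
(-0.0436, -0.0028, 0.0008, -0.9)
(-0.0435, -0.0035, 0.0008, 0)
(-0.0436, -0.0035, 0.0008, 0)
(-0.0435, -0.0035, 0.0008, 0)
-1.2875857010130394
```

View pics/p12.png

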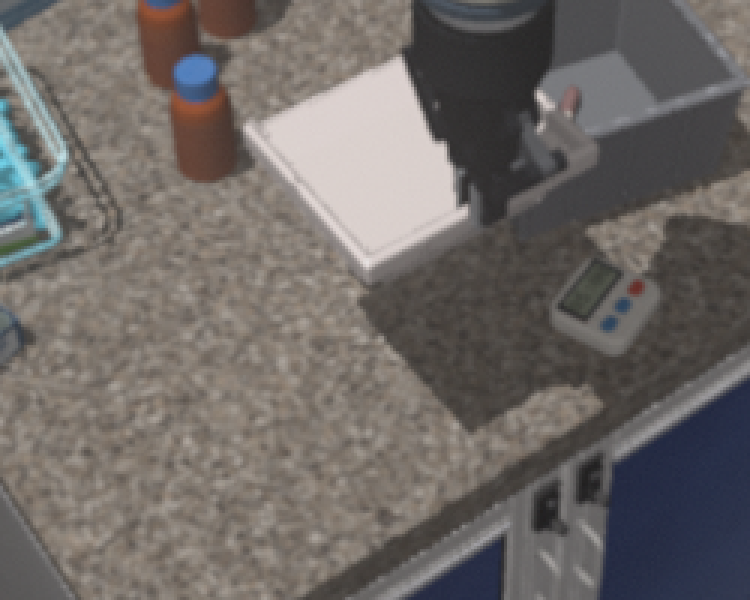

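```bash
python3 - <<'E'
from h import *
f=grab_frame("top");g=grab_frame("scene")
cv2.imwrite("pics/p13.png",cv2.resize(f["pixels"][190:340,170:370,::-1],None,fx=4,fy=4,interpolation=3))
E
```

```text
(no output)
```

View pics/p13.png

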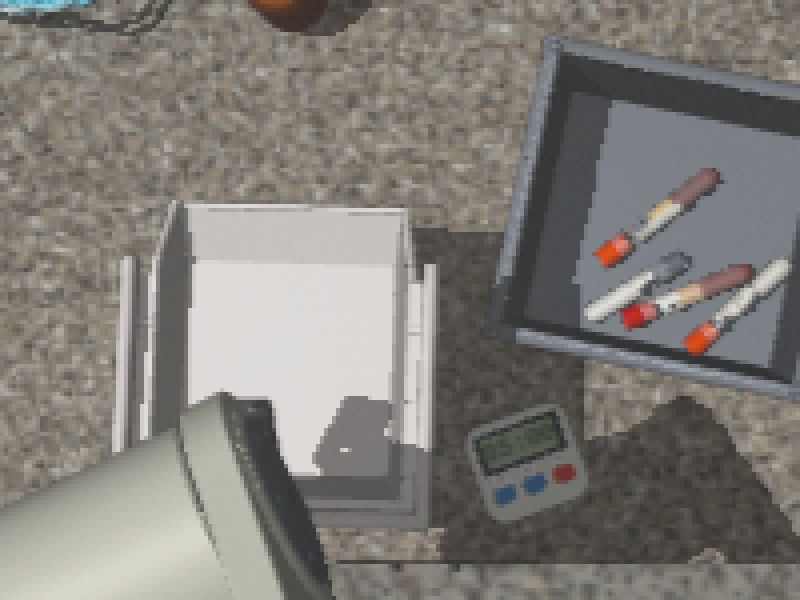

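```bash
python3 -m inch '[{"gripper":0.0,"tx":-0.0436,"ty":0.002,"tz":0,"spin":-0.95},{"gripper":0.0,"tx":-0.0436,"ty":0.0013,"tz":0,"spin":-0.95},{"gripper":0.0,"tx":-0.0436,"ty":0.0006,"tz":0,"spin":-0.95},{"gripper":0.0,"tx":-0.0436,"ty":0,"tz":0,"spin":-0.95},{"gripper":0.0,"tx":-0.0436,"ty":-0.0008,"tz":0,"spin":-0.95},{"gripper":0.0,"tx":-0.0436,"ty":-0.0014,"tz":0,"spin":-0.95},{"gripper":0.0,"tx":-0.0436,"ty":-0.0021,"tz":0,"spin":-0.95},{"gripper":0.0,"tx":-0.0436,"ty":-0.0028,"tz":0,"spin":-0.95}]'; python3 s.py; python3 - <<'E'
from plan import *
p,M=cur();T=np.array([371.7,-305.7,170]);N=5
plan(p,M,[p+(T-p)*(i+1)/N for i in range(N)],[0]*5)
print(np.degrees(np.arctan2(M[1,1],M[0,1])))
E
```

```text
clock: 37.65
eef_pos: [372.2, -172.3, 208.0]
tcp_rot: [3.134, 0.002, 1.684]
contact_force: [1.7, -0.2, -1.9]
opening: 0.077
q [-4.390e-01  3.300e-02  2.095e+00  2.000e-03  1.006e+00 -5.530e-01] p [ 372.2 -172.3  208. ] x [-0.113  0.994 -0.002] y [0.994 0.113 0.008] a [ 0.008 -0.001 -1.   ] tilt,az [  0.5 -10.4] F [ 1.7 -0.2 -1.9] open 6.6 t 37.65
(-0.0265, -0.0032, 0.0076, 0)
(-0.0265, -0.0032, 0.0077, 0)
(-0.0265, -0.0031, 0.0076, 0)
(-0.0265, -0.0032, 0.0077, 0)
(-0.0264, -0.0032, 0.0076, 0)
6.477387106759174
```

```bash
python3 -m inch '[{"gripper":0.0,"tx":-0.0265,"ty":-0.0032,"tz":0.0076,"spin":0.2},{"gripper":0.0,"tx":-0.0265,"ty":-0.0032,"tz":0.0076,"spin":0},{"gripper":0.0,"tx":-0.0265,"ty":-0.0032,"tz":0.0076,"spin":0},{"gripper":0.0,"tx":-0.0265,"ty":-0.0032,"tz":0.0076,"spin":0},{"gripper":0.0,"tx":-0.0264,"ty":-0.0032,"tz":0.0076,"spin":0},{"gripper":0.0,"tx":0,"ty":0,"tz":0,"spin":0},{"gripper":0.0,"tx":0,"ty":0,"tz":0,"spin":0},{"gripper":0.0,"tx":0,"ty":0,"tz":0,"spin":0}]'; python3 s.py; python3 - <<'E'
from h import *
from plan import *
f=grab_frame("top");g=grab_frame("scene")
p,M=cur();T=np.array([371.7,-305.7,78.2]);print(M.T@(T-p),np.degrees(np.arctan2(M[1,1],M[0,1])))
# predicted tray pose now from grasp transform
yaw=np.arctan2(M[1,1],M[0,1]);G=np.array([368.9,287.6]);t=np.array([449.24,281.94]);dy=yaw-np.radians(-4.17)
c,s=np.cos(dy),np.sin(dy);o=p[:2]+np.array([[c,-s],[s,c]])@(t-G)
v=(*o,yaw-np.radians(-4.17)+np.radians(-4.17));z=p[2]-42.2;print(v,z)
L=[np.array([[-85,84,54],[45,84,54.]]),np.array([[-85,-84,54],[45,-84,54.]]),np.array([[85,61,14],[85,-61,14.]]),np.array([[-85,84,54],[-85,-84,54.]]),np.array([[57,57,3],[57,-57,3],[-57,-57,3],[-57,57,3.]])]
I=cv2.resize(f["pixels"][:,:,::-1],None,fx=5,fy=5,interpolation=3)
for l in L: cv2.polylines(I,[np.int32(5*(proj(f,tf(*v,l+[0,0,z]))+.5))],len(l)>2,(0,255,0),1)
cv2.imwrite("pics/p14.png",I[1120:1670,1950:2600])
cv2.imwrite("pics/p14s.png",cv2.resize(g["pixels"][130:270,380:560,::-1],None,fx=4,fy=4,interpolation=3))
E
```

```text
clock: 38.45
eef_pos: [370.6, -303.3, 169.9]
tcp_rot: [3.135, 0.002, 1.68]
contact_force: [0.3, 0.2, -1.5]
opening: 0.075
q [-0.692  0.198  2.002  0.005  0.935 -0.803] p [ 370.6 -303.3  169.9] x [-0.109  0.994 -0.002] y [0.994 0.109 0.007] a [ 0.007 -0.001 -1.   ] tilt,az [ 0.4 -7.1] F [ 0.3  0.2 -1.5] open 6.4 t 38.45
[-2.24183702  0.17461059 91.92581142] 6.267116571352357
(np.float64(450.6573505155701), np.float64(-294.38000999790995), np.float64(0.10938181877639677)) 127.91739839940102
```

View pics/p14.png

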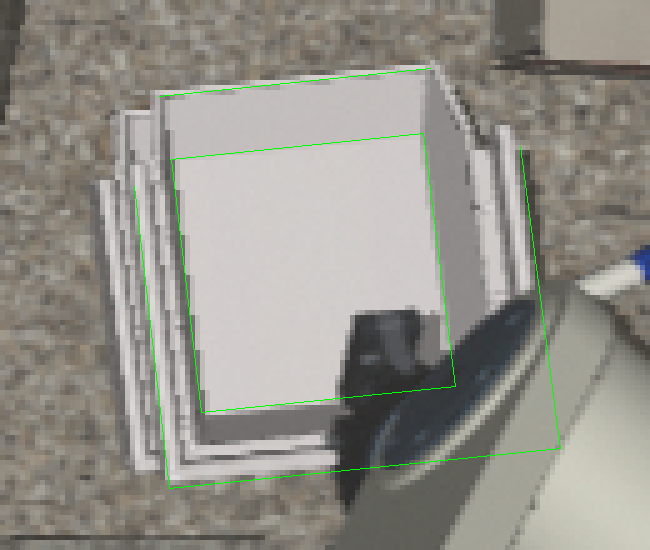

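View pics/p14s.png

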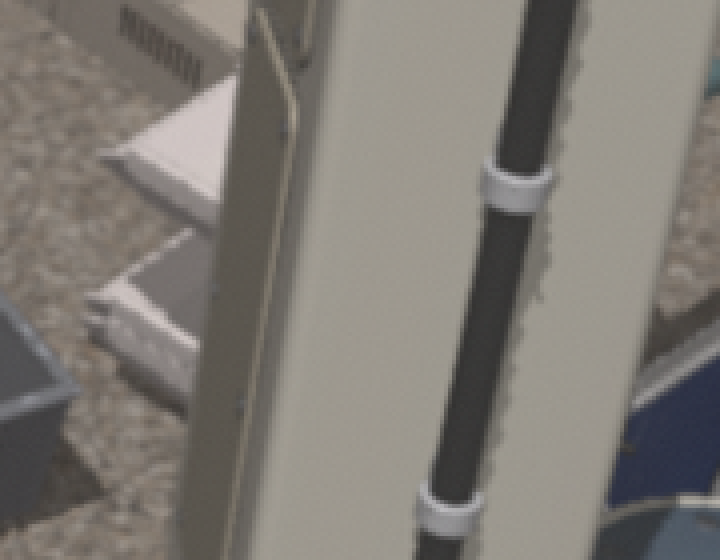

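```bash
python3 -m inch '[{"gripper":0.0,"tx":-0.0022,"ty":0,"tz":0.01,"spin":0},{"gripper":0.0,"tx":0,"ty":0,"tz":0.015,"spin":0},{"gripper":0.0,"tx":0,"ty":0,"tz":0.015,"spin":0},{"gripper":0.0,"tx":0,"ty":0,"tz":0.012,"spin":0},{"gripper":0.0,"tx":0,"ty":0,"tz":0.01,"spin":0},{"gripper":0.0,"tx":0,"ty":0,"tz":0.007,"spin":0},{"gripper":0.0,"tx":0,"ty":0,"tz":0.003,"spin":0},{"gripper":0.0,"tx":0,"ty":0,"tz":0,"spin":0}]'; python3 s.py
```

```text
clock: 39.35
eef_pos: [370.9, -306.4, 97.6]
tcp_rot: [3.135, 0.002, 1.679]
contact_force: [0.8, -0.3, -2.3]
opening: 0.082
q [-0.696  0.313  2.053  0.005  0.769 -0.808] p [ 370.9 -306.4   97.6] x [-0.108  0.994 -0.002] y [0.994 0.108 0.006] a [ 0.007 -0.001 -1.   ] tilt,az [ 0.4 -8.6] F [ 0.8 -0.3 -2.3] open 7.0 t 39.35
```

```bash
python3 -m inch '[{"gripper":0.0,"tx":0,"ty":0.0005,"tz":0.004,"spin":0},{"gripper":0.0,"tx":0,"ty":0,"tz":0.003,"spin":0},{"gripper":0.0,"tx":0,"ty":0,"tz":0.003,"spin":0},{"gripper":0.0,"tx":0,"ty":0,"tz":0.002,"spin":0},{"gripper":0.0,"tx":0,"ty":0,"tz":0.002,"spin":0},{"gripper":0.0,"tx":0,"ty":0,"tz":0.001,"spin":0},{"gripper":0.0,"tx":0,"ty":0,"tz":0,"spin":0},{"gripper":0.0,"tx":0,"ty":0,"tz":0,"spin":0}]' 60; python3 s.py
```

```text
clock: 40.15
eef_pos: [371.6, -306.5, 82.9]
tcp_rot: [3.135, 0.002, 1.679]
contact_force: [0.3, 0.5, -1.5]
opening: 0.074
q [-0.695  0.339  2.061  0.005  0.735 -0.807] p [ 371.6 -306.5   82.9] x [-0.108  0.994 -0.002] y [0.994 0.108 0.007] a [ 0.007 -0.001 -1.   ] tilt,az [  0.4 -10.7] F [ 0.3  0.5 -1.5] open 6.3 t 40.15
```

```bash
python3 -m inch '[{"gripper":0.0,"tx":0,"ty":0,"tz":0.002,"spin":0},{"gripper":0.0,"tx":0,"ty":0,"tz":0.001,"spin":0},{"gripper":0.0,"tx":0,"ty":0,"tz":0.001,"spin":0},{"gripper":0.0,"tx":0,"ty":0,"tz":0.001,"spin":0},{"gripper":0.0,"tx":0,"ty":0,"tz":0.001,"spin":0},{"gripper":0.0,"tx":0,"ty":0,"tz":0,"spin":0},{"gripper":0.0,"tx":0,"ty":0,"tz":0,"spin":0},{"gripper":0.0,"tx":0,"ty":0,"tz":0,"spin":0}]' 60; python3 s.py; python3 - <<'E'
from h import *
f=grab_frame("top")
cv2.imwrite("pics/p15.png",cv2.resize(f["pixels"][230:330,395:515,::-1],None,fx=6,fy=6,interpolation=3))
E
```

```text
clock: 40.95
eef_pos: [371.6, -306.5, 78.1]
tcp_rot: [3.135, 0.002, 1.679]
contact_force: [-5.3, 4.4, 18.9]
opening: 0.077
q [-0.695  0.348  2.064  0.005  0.724 -0.807] p [ 371.6 -306.5   78.1] x [-0.108  0.994 -0.002] y [0.994 0.108 0.007] a [ 0.007 -0.001 -1.   ] tilt,az [  0.4 -10.9] F [-5.3  4.4 18.9] open 6.6 t 40.95
```

View pics/p15.png

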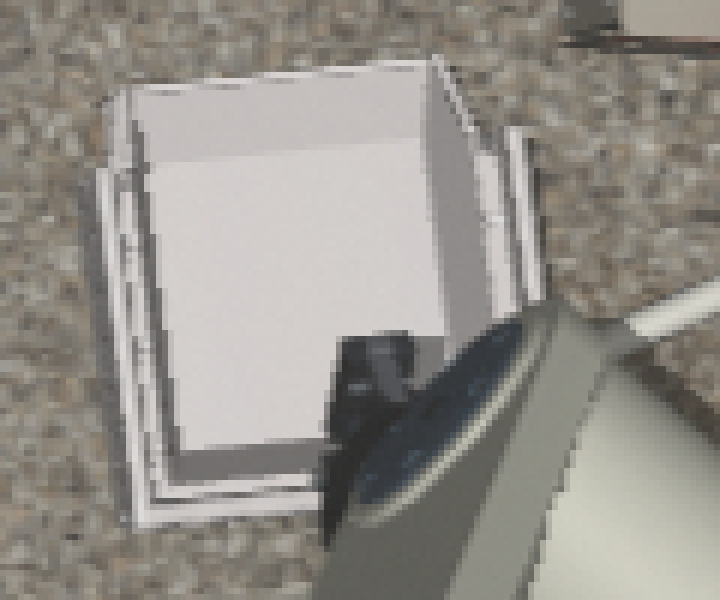

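```bash
python3 -m inch '[{"gripper":0.01,"tx":0,"ty":0,"tz":-0.0005,"spin":0},{"gripper":0.02,"tx":0,"ty":0,"tz":0,"spin":0},{"gripper":0.03,"tx":0,"ty":0,"tz":0,"spin":0},{"gripper":0.03,"tx":0,"ty":0,"tz":0,"spin":0},{"gripper":0.03,"tx":0,"ty":0,"tz":-0.005,"spin":0},{"gripper":0.03,"tx":0,"ty":0,"tz":-0.02,"spin":0},{"gripper":0.03,"tx":0,"ty":0,"tz":-0.04,"spin":0},{"gripper":0.03,"tx":0,"ty":0,"tz":-0.04,"spin":0}]' 20 && python3 -m inch '[{"gripper":0.03,"tx":0,"ty":-0.03,"tz":-0.04,"spin":0},{"gripper":0.03,"tx":0.03,"ty":-0.03,"tz":-0.02,"spin":0},{"gripper":0.03,"tx":0.045,"ty":0,"tz":-0.02,"spin":0},{"gripper":0.03,"tx":0.045,"ty":0,"tz":0,"spin":0},{"gripper":0.03,"tx":0.045,"ty":0,"tz":0,"spin":0},{"gripper":0.03,"tx":0.045,"ty":0,"tz":0,"spin":0},{"gripper":0.03,"tx":0.045,"ty":0,"tz":0,"spin":0},{"gripper":0.03,"tx":0.03,"ty":0,"tz":0,"spin":0}]'; python3 s.py; python3 - <<'E'
from h import *
f=grab_frame("top");g=grab_frame("scene")
d=np.load("poses2.npz");v=d["stack"]
I=cv2.resize(f["pixels"][:,:,::-1],None,fx=6,fy=6,interpolation=3)
cv2.imwrite("pics/p16r.png",I[230*6:330*6,400*6:500*6].copy())
L=[np.array([[-85,84,54],[45,84,54.]]),np.array([[-85,-84,54],[45,-84,54.]]),np.array([[85,61,14],[85,-61,14.]]),np.array([[-85,84,54],[-85,-84,54.]]),np.array([[57,57,3],[57,-57,3],[-57,-57,3],[-57,57,3.]])]
for l in L: cv2.polylines(I,[np.int32(6*(proj(f,tf(*v,l+[0,0,36]))+.5))],len(l)>2,(0,255,0),1)
cv2.imwrite("pics/p16.png",I[230*6:330*6,400*6:500*6])
cv2.imwrite("pics/p16s.png",cv2.resize(g["pixels"][130:330,260:500,::-1],None,fx=3,fy=3,interpolation=3))
E
```

```text
clock: 41.8
eef_pos: [370.3, -305.9, 183.3]
tcp_rot: [3.136, 0.001, 1.679]
contact_force: [0.6, -1.6, 0.4]
opening: 0.352
clock: 42.6
eef_pos: [278.9, -27.4, 261.7]
tcp_rot: [3.134, 0.002, 1.679]
contact_force: [0.6, 0.5, -0.4]
opening: 0.349
q [-0.103 -0.288  2.232 -0.     1.191 -0.212] p [278.9 -27.4 261.7] x [-0.108  0.994 -0.002] y [0.994 0.108 0.008] a [ 0.008 -0.001 -1.   ] tilt,az [ 0.5 -6.4] F [ 0.6  0.5 -0.4] open 29.8 t 42.6
```

View pics/p16.png

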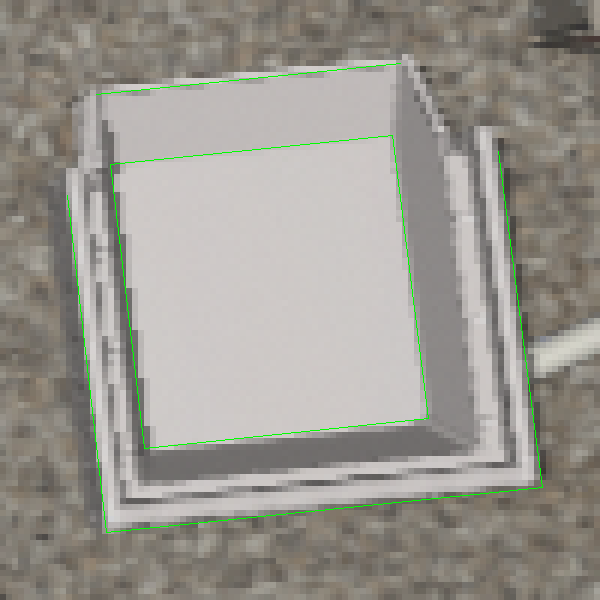

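View pics/p16s.png

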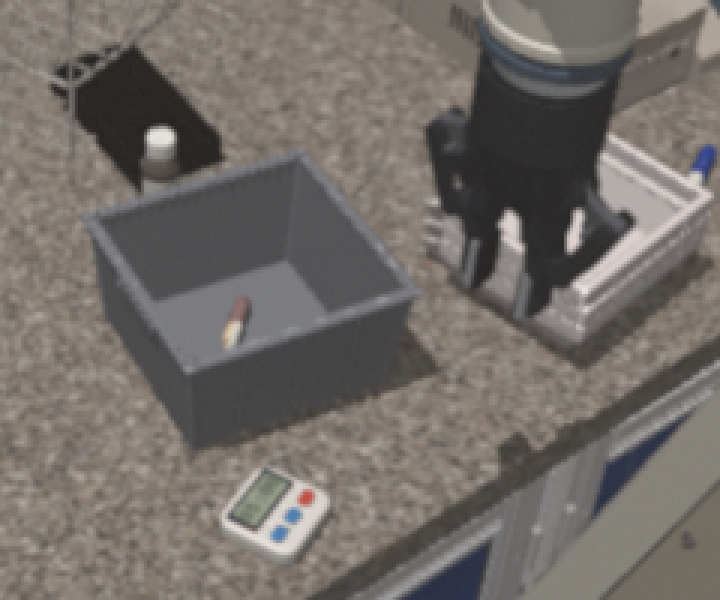

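```bash
python3 -m inch '[{"gripper":0.03,"tx":0.035,"ty":0,"tz":-0.03,"spin":0},{"gripper":0.03,"tx":0.035,"ty":0,"tz":-0.03,"spin":0},{"gripper":0.03,"tx":0.035,"ty":0,"tz":-0.03,"spin":0},{"gripper":0.03,"tx":0.035,"ty":0,"tz":-0.03,"spin":0},{"gripper":0.03,"tx":0.035,"ty":0,"tz":-0.03,"spin":0},{"gripper":0.03,"tx":0.035,"ty":0,"tz":0,"spin":0},{"gripper":0.03,"tx":0,"ty":0,"tz":0,"spin":0},{"gripper":0.03,"tx":0,"ty":0,"tz":0,"spin":0}]'; python3 - <<'E'
from h import *
g=grab_frame("scene")
d=np.load("poses2.npz");v=d["stack"]
I=cv2.resize(g["pixels"][:,:,::-1],None,fx=5,fy=5,interpolation=3);J=I.copy()
for l in (np.array([[-85,84,54],[45,84,54.]]),np.array([[-85,84,54],[-85,-84,54.]]),np.array([[85,61,14],[85,-61,14.]])):
    cv2.polylines(J,[np.int32(5*(proj(g,tf(*v,l+[0,0,36]))+.5))],False,(0,255,0),1)
cv2.imwrite("pics/p17.png",np.vstack([I[165*5:255*5,390*5:510*5],J[165*5:255*5,390*5:510*5]])[::1][:,:])
f=grab_frame("top");cv2.imwrite("pics/p18.png",f["pixels"][:,:,::-1])
E
python3 -c "
import cv2;a=cv2.imread('pics/p17.png');h=a.shape[0]//2;cv2.imwrite('pics/p17.png',cv2.resize(a,None,fx=.66,fy=.66))"
```

```text
clock: 43.5
eef_pos: [256.2, 179.5, 410.8]
tcp_rot: [3.135, 0.003, 1.681]
contact_force: [0.3, -0.1, -0.4]
opening: 0.349
```

View pics/p17.png

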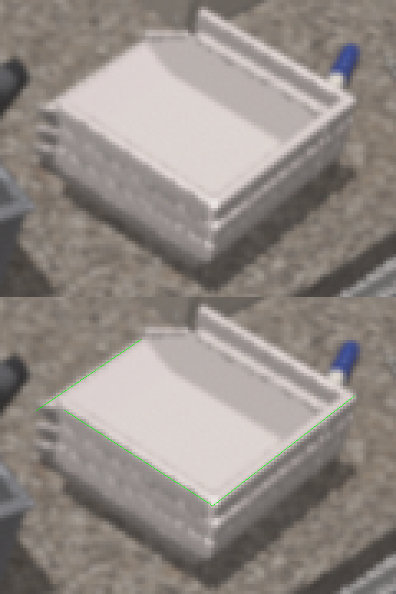

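View pics/p18.png

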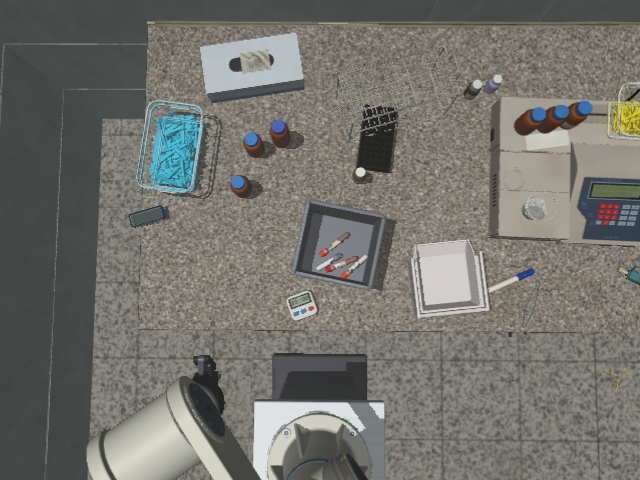

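```bash
python3 -c "
from rig import *
print(sign_off(), sense()['clock'])"
```

```text
the job is handed in; nothing more can be done
the job is handed in; nothing more can be done
```

The job is done and handed in at about 43.6 s of the 58 s allowed. All four tubes are in the tub, and the empty tray is nested on the stack and released.

**Tipping:** The move rows allow only shifts and a spin about the tool axis. I leaned the tool by pushing the arm against its reach and joint limits. I then gripped the tray by its left rim, not the back rim you named, and poured by spinning the tilted tool over the tub. The fingers never came near the tubes.

**Nesting:** I set the empty tray back on the bench, brought the tool upright again (within 0.5°), and regripped at the back rim. I lowered it until contact at the computed flush height (78.1 mm measured, 78.2 mm computed, about 19 N), let go and retreated.

**Last checks:**
- **Tray:** It lies the same way round as the stack and fits the outline drawn at flush height in both cameras. The side view shows three evenly spaced rims.
- **Surroundings:** The tub, timer, vial and bottle look unmoved.
- **Forces:** The largest force I read was about 19 N, at the ends of moves only.

**Not confirmed:**
- **Joint range:** While I was leaning the tool, joint 2 read about -0.924 and joint 3 about 0.059. The stated limits are -0.92 and 0.06. I took this as rounding of the limits, but could not confirm it.
- **Undo attempt:** One attempt to straighten the tool increased the lean to 61° before I used the joint 2 limit instead. The tray was on the bench at the time.

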